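# Make up a soup kit and a fish kit and rotate the tins

### The job

Make up two supper kits: the soup kit (straight wooden tray) gets the oldest tin, from the low front end of the sloped rack, laid in the large compartment, and the salt shaker standing in the small one; the fish kit (board with two round dishes) gets the lemon in the large dish and the slim white-capped spice jar standing in the small one. Let the second tin roll down to the front of the rack and lay the new tin from the cardboard carton behind it, so that the rack holds two tins again.

Things in the scene. Friction and masses are not known exactly. Their poses are not given: they have to be found in the camera images.
- rack: Fixed aluminium rack for two lying tins, 76 mm wide (x), 185 mm long (y), yaw within 0.12 rad. Origin on the worktop, z up. Its lane, 68 mm wide, slopes down 8 degrees to the front at its own -y (right-hand) end, with a 32 mm stop; side rails 11 mm, rear lip 8 mm high. Tins lie with axes along x and roll freely. Tin centres at rest: (0, -58, 57) mm at the stop, (0, 17, 67) mm behind.
- tin_front_mid (a point): Short food tin, lying: cylinder 75 mm in diameter, 58 mm long, 0.25 kg. This point is its centre; its z is the cylinder's level axis. Grip it from above by its two flat ends, fingers closing along that axis. This is the oldest tin, resting against the front stop of the rack.
- tin_second_mid (a point): Short food tin, lying: cylinder 75 mm in diameter, 58 mm long, 0.25 kg. This point is its centre; its z is the cylinder's level axis. Grip it from above by its two flat ends, fingers closing along that axis. It lies in the rack behind the oldest tin and touches it; it rolls down to the stop by itself as soon as the tin in front is lifted out. It needs no handling.
- tin_new_mid (a point): Short food tin, lying: cylinder 75 mm in diameter, 58 mm long, 0.25 kg. This point is its centre; its z is the cylinder's level axis. Grip it from above by its two flat ends, fingers closing along that axis. The new tin, lying in a fixed open cardboard carton (walls 16 mm high, floor 3 mm, inside 80 mm across the tin, 64 mm along it).
- soup_tray: Fixed straight wooden tray, 82 (its x) by 166 mm (its y), yaw within 0.12 rad. Origin on the worktop under its centre, z up. Floor 4 mm thick, rim 18 mm above the worktop. Large compartment, for the tin with its axis along x: 74 mm in x, 92 mm in y, centre y = +33 mm. Small compartment, for the shaker: 74 mm in x, 62 mm in y, centre y = -48 mm.
- fish_board: Fixed round-ended wooden board, 110 (its x) by 191 mm (its y), yaw within 0.12 rad, carrying two shallow white round dishes. Origin on the worktop, z up. Large dish: inside about 98 mm across, centre y = +42 mm. Small dish: inside about 62 mm across, centre y = -54 mm. Dish floors 9 mm, rims 22 mm above the worktop.
- salt_shaker: Loose clear-glass salt shaker with a narrower grey domed top, 44 mm in diameter, 90 mm tall (the top 16 mm is about 34 mm wide), 0.1 kg, standing on the worktop. Origin at the centre of its underside, z up. Where it stands before the coffee machines the fingers go left and right of it; at the far right, front and back.
- slim_jar: Loose slim spice jar with a white screw cap, 40 mm in diameter and 101 mm tall, 0.11 kg, standing on the worktop. Origin at the centre of its underside, z up. Where it stands before the coffee machines the fingers go left and right of it; at the far right, front and back. (The stouter jar with a red cap at the far left is not part of the job.)
- lemon_mid (a point): Loose lemon lying on the worktop, 78 mm long, 55 mm thick, 0.11 kg. This point is its centre, about 28 mm above what it lies on; its x is the long axis, which lies level. Grip it across the 55 mm.
Things that resemble listed ones, but are neither listed nor needed, are in the scene too. What is shaped like the slim_jar but pink is not meant.

How it is judged:
At the end, for the whole second after the job is handed in: Oldest tin lies across the soup tray's large compartment and shaker stands in its small one, lemon in the large dish, slim jar stands in the small dish (centres within 13 to 26 mm); second tin at the rack's stop, new tin just behind it (within 8 mm); all released and still (x of tin_front_mid in the frame of soup_tray between -0.015 and 0.015 m and y of tin_front_mid in the frame of soup_tray between 0.018 and 0.048 m and z of tin_front_mid in the frame of soup_tray between 0.0357 and 0.0477 m and angle between the z axis of tin_front_mid and the x axis of soup_tray, either way round below 0.25 rad and x of salt_shaker in the frame of soup_tray between -0.018 and 0.018 m and y of salt_shaker in the frame of soup_tray between -0.061 and -0.035 m and z of salt_shaker in the frame of soup_tray between 0 and 0.008 m and angle between each of salt_shaker, slim_jar's own z axis and vertical below 0.2 rad and x of lemon_mid in the frame of fish_board between -0.026 and 0.026 m and y of lemon_mid in the frame of fish_board between 0.016 and 0.068 m and z of lemon_mid in the frame of fish_board between 0.027 and 0.047 m and x of slim_jar in the frame of fish_board between -0.015 and 0.015 m and y of slim_jar in the frame of fish_board between -0.069 and -0.039 m and z of slim_jar in the frame of fish_board between 0.005 and 0.013 m and x of tin_second_mid in the frame of rack between -0.008 and 0.008 m and y of tin_second_mid in the frame of rack between -0.0659 and -0.0499 m and z of tin_second_mid in the frame of rack between 0.0506 and 0.0626 m and angle between the z axis of each of tin_second_mid, tin_new_mid and the x axis of rack, either way round below 0.25 rad and x of tin_new_mid in the frame of rack between -0.008 and 0.008 m and y of tin_new_mid in the frame of rack between 0.0078 and 0.0258 m and z of tin_new_mid in the frame of rack between 0.0611 and 0.0731 m and linear speed of each of salt_shaker, slim_jar below 0.03 m/s); the robot touches nothing.
It also fails if it takes over 141 s, if anything falls off the work surface, if the arm or the gripper's body presses on something with over 40 N, if the wrist force passes 120 N, or if a joint passes its speed limit or range.

### The arm

A 6-joint arm with a two-finger parallel gripper is mounted at the origin on a cart in front of the work surface, level with it; the furniture and walls round the work are solid. World frame = base frame: x ahead of the robot, y to its left, z up, the work surface at z = 0. Lengths are in m, angles in rad, forces in N, time in s.
With the tool pointing down it reaches from about 0.3 to 0.95 m from the base axis. Payload 3.1 kg.
Tool frame: the origin (TCP) lies on the centre line of the jaws, within the pads' length; the fingertips stand 14 mm ahead of it and the grasp point (between the pads) lies 5 mm behind it; z points along the fingers, y is the line along which they close (so a half turn about z gives the same grasp; the last joint's range is limited). The gripper opens to 85 mm and grips with 20 to 120 N. Pads are 22 mm wide; open, the fingers measure 114 mm over their backs; the gripper's body (76 mm by 85 mm) begins 54 mm behind the grasp point. The pads swing forward as they close: fully open they stand 13 mm farther back than shut.
Start: joints at [-1.216, 0.308, 1.634, -0, 1.2, -0.07], TCP at [0.258, -0.569, 0.245] pointing down, gripper open.
Joint ranges: [-3.06, 3.06], [-0.79, 1.96], [0.05, 2.63], [-1.19, 4.34], [0.05, 2.64], [-2.94, 2.94]. Speed limits (rad/s): [2.79, 2.79, 3.14, 3.14, 3.14, 3.14].

### API

Orientations are given as a 3x3 rotation matrix whose columns are the frame's x, y, z axes.
In Python, from bench import env gives the robot as it stands.
- The arm moves only by the tool move_arm, never from a script. Its argument "commands" is a list of rows, each an object with "dp": the shift along the tool's x, y, z each as a share of 8 cm, from -1 to 1, a list of three; "angular": the turn, a rotation vector about the tool's x, y, z each as a share of pi/2 rad, from -1 to 1, a list of three. A call has 1 to 5 rows; each row is the pose to reach, as a shift and turn from the pose commanded when the call began, along the tool's axes at that moment; what a row does not reach only later rows make up. A row lasts 1/10 s, in which the tool goes at most 50 mm and 8.59 degrees, less where a joint would pass 70% of its speed; a pose out of reach is approached as far as the arm can. A call with a number of a shift or a turn outside -1 to 1 is refused whole. A call with a gripper value outside its range is refused whole. "fingers" is the closure, from -1 (fully open) to 1 (shut), set as the call begins (left out, the last holds). The fingers move at their own pace and stop on an object; "newtons" is the grip in N (left out, the last holds). Time passes only in rows, so rows that repeat a pose let the fingers close. It gives the time, the measured TCP pose, the force, the opening and the grip force at its end, in the units of the state.
- env.observe(): the state, without advancing time (a new reading comes with each control period).
- env.read_camera(name): name is "side" or "top"; returns a dict with "frame" (480x640x3 uint8, blue, green, red), "camera_matrix" (3x3 intrinsics, pixels), "origin" and "rotation" of the camera in the world. Camera axes: x right, y up, looking along -z (the intrinsics and any distortion apply to the point x, -y, -z); pixel columns grow to the right and rows downward; lengths in m; the calibration is good to about 2 mm. A picture is of the moment at which its call begins. There is no depth.
- env.close_job(): hands the job in; it is judged then, once.
The state is a dict: "clock": time; "qpos": joint angles; "joint_vel": joint speeds; "joint_torque": joint torques, N m; "tool_pos": TCP position; "ee_rot": TCP orientation; "wrist_force": force on the tool from outside, world axes, zero at the start; "ft_torque": the same for the moment, N m; "grip_width": finger opening in m; "grasp_force": force on a finger pad.
Only numpy, scipy, OpenCV 4.12 (cv2) and the standard library are available. Lean on these libraries where they do the work, as an engineer would, in place of code of your own. Each camera call takes 0.05 s, during which the arm holds its last target. There are 200 camera calls.

## Working session

There is one attempt and no reset: what is moved stays moved. The work goes in short steps, Python scripts to look and compute and a tool call to move; the robot and the scene stay as the last step left them, time stands still between calls to the robot, and variables do not carry over. Pictures are saved under pics/ and viewed, at most 14 in all, crops included, and the job is handed in when it is done.

Besides the shell and the picture viewer there is one more tool, called after ">>>" as a command line: name --argument value ..., lists and objects as JSON in quotes. move_arm: Moves the arm, as the interface text tells. Shift numbers are shares of 8 cm and turn numbers shares of pi/2 rad, none past 1 either way. Its arguments: {"type":"object","properties":{"commands":{"type":"array","items":{"type":"object","properties":{"dp":{"type":"array","items":{"type":"number","minimum":-1,"maximum":1}},"angular":{"type":"array","items":{"type":"number","minimum":-1,"maximum":1}}}}},"fingers":{"type":"number"},"newtons":{"type":"number"}},"required":["commands"]}

```bash
mkdir -p pics; ls; python3 - <<'E'
from bench import env
import cv2,numpy as np
np.set_printoptions(precision=4,suppress=True)
s=env.observe();print(s)
for n in("side","top"):
    c=env.read_camera(n);cv2.imwrite(f"pics/{n}0.png",c["frame"]);print(n,{k:v for k,v in c.items() if k!="frame"})
E
```

```text
pics
{'clock': 0.0, 'qpos': array([-1.2158,  0.309 ,  1.6352, -0.    ,  1.1997, -0.0697]), 'joint_vel': array([ 0.0017, -0.    , -0.0005, -0.0002, -0.0001, -0.0002]), 'joint_torque': array([  0.0006, -41.525 , -27.6663,  -0.0002,   0.0101,  -0.    ]), 'tool_pos': array([ 0.2572, -0.5687,  0.244 ]), 'ee_rot': array([[ 0.9111,  0.4121, -0.0008],
       [ 0.4121, -0.9111,  0.0021],
       [ 0.0002, -0.0023, -1.    ]]), 'wrist_force': array([-0.3195,  0.5528,  0.2112]), 'ft_torque': array([-0.0232,  0.0149,  0.0557]), 'grasp_force': 0.0, 'grip_width': 0.08550165249161738}
side {'camera_matrix': array([[598.7645,   0.    , 319.8368],
       [  0.    , 598.7645, 234.9352],
       [  0.    ,   0.    ,   1.    ]]), 'origin': array([-0.5099,  1.0784,  0.8342]), 'rotation': array([[-0.7419,  0.3117, -0.5937],
       [-0.6704, -0.3254,  0.6669],
       [ 0.0147,  0.8927,  0.4504]])}
top {'camera_matrix': array([[524.6164,   0.    , 321.75  ],
       [  0.    , 524.6164, 243.5989],
       [  0.    ,   0.    ,   1.    ]]), 'origin': array([ 0.2053, -0.0219,  1.4642]), 'rotation': array([[-0.0002,  0.9806, -0.1958],
       [-1.    ,  0.001 ,  0.0059],
       [ 0.0059,  0.1958,  0.9806]])}
```

View pics/top0.png

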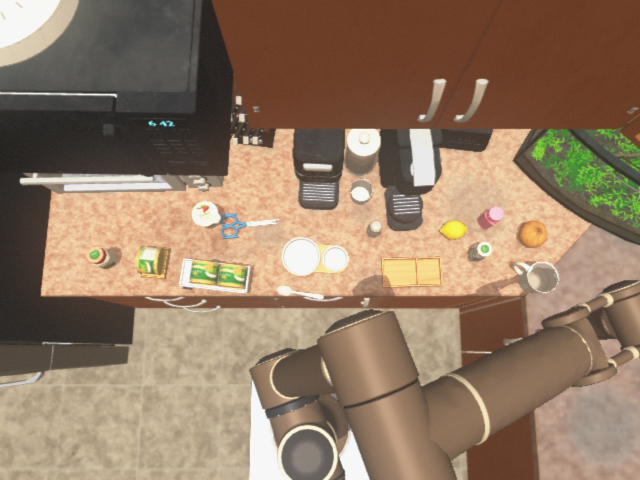

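View pics/side0.png

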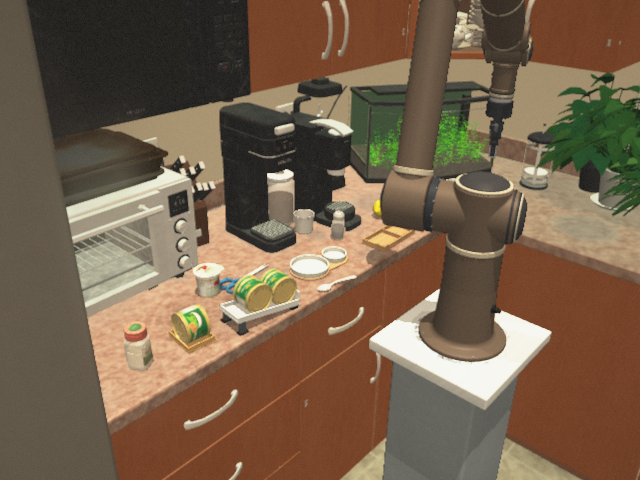

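```bash
python3 - <<'E'
import cv2
t=cv2.imread("pics/top0.png")
cv2.imwrite("pics/c1.png",cv2.resize(t[180:300,350:550],None,fx=4,fy=4,interpolation=cv2.INTER_CUBIC))
cv2.imwrite("pics/c2.png",cv2.resize(t[190:305,85:355],None,fx=2.96,fy=2.96,interpolation=cv2.INTER_CUBIC))
E
```

```text
(no output)
```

View pics/c1.png

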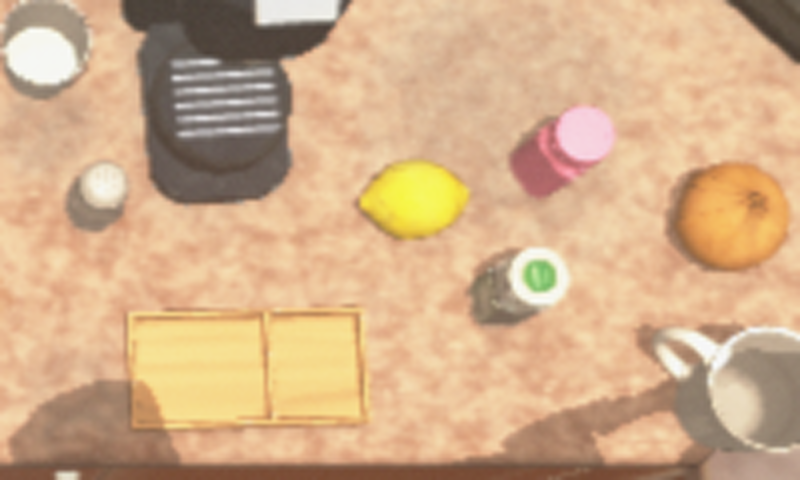

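View pics/c2.png

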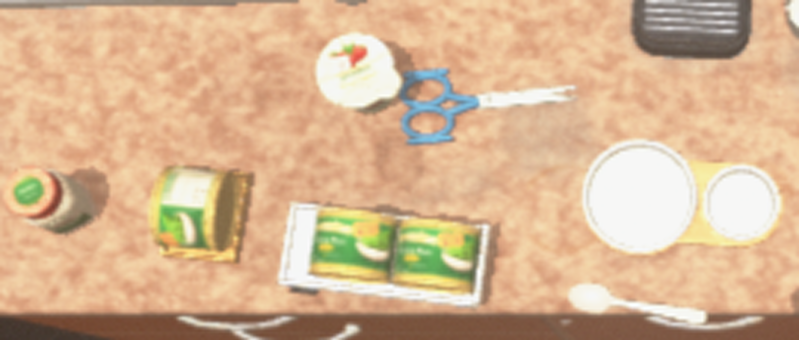

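```bash
cat > h.py <<'E'
import cv2,numpy as np
np.set_printoptions(precision=4,suppress=True)
def cam(env,n): return env.read_camera(n)
def ray(c,uv):
    K=c["camera_matrix"];u,v=uv
    d=np.array([(u-K[0,2])/K[0,0],-(v-K[1,2])/K[1,1],-1.]);d=c["rotation"]@d
    return c["origin"],d/np.linalg.norm(d)
def plane(c,uv,z):
    o,d=ray(c,uv);return o+d*(z-o[2])/d[2]
def cross(c1,p1,c2,p2):
    o1,d1=ray(c1,p1);o2,d2=ray(c2,p2)
    s=np.linalg.lstsq(np.c_[d1,-d2],o2-o1,rcond=None)[0]
    a=o1+s[0]*d1;b=o2+s[1]*d2
    return (a+b)/2,np.linalg.norm(a-b)
def blob(img,roi,lo,hi,k=3):
    x0,y0,x1,y1=roi;h=cv2.cvtColor(img[y0:y1,x0:x1],cv2.COLOR_BGR2HSV)
    m=cv2.inRange(h,lo,hi);m=cv2.morphologyEx(m,cv2.MORPH_CLOSE,np.ones((k,k)))
    cs,_=cv2.findContours(m,cv2.RETR_EXTERNAL,cv2.CHAIN_APPROX_NONE)
    c=max(cs,key=cv2.contourArea);return c.reshape(-1,2)+[x0,y0],m
E
python3 - <<'E'
import cv2,numpy as np
t=cv2.imread("pics/top0.png");s=cv2.imread("pics/side0.png")
h=cv2.cvtColor(t,cv2.COLOR_BGR2HSV)
for n,p in dict(tray=(400,272),trayedge=(383,272),bench=(460,280),bench2=(300,230),lemon=(453,230),board=(321,257),dish=(300,255),cap=(482,249),shaker=(375,227),rackw=(188,275),tin=(203,280)).items(): print(n,h[p[1],p[0]])
a=cv2.resize(s[255:375,120:320],None,fx=4,fy=4,interpolation=cv2.INTER_CUBIC)
cv2.imwrite("pics/c3.png",a)
E
```

```text
tray [ 22 110 246]
trayedge [ 19 117 238]
bench [ 17  80 240]
bench2 [ 16  85 237]
lemon [ 30 171 246]
board [ 23  90 244]
dish [ 30   1 247]
cap [ 51 116 197]
shaker [ 30   5 246]
rackw [  0   0 246]
tin [ 27 134 242]
```

View pics/c3.png

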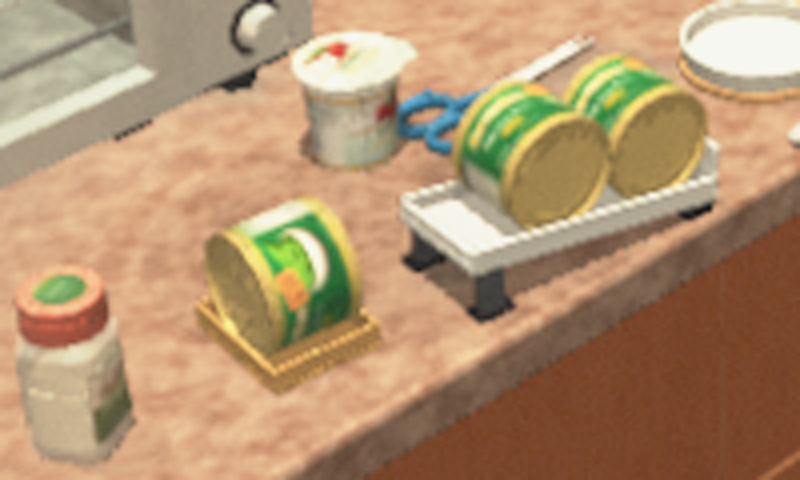

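```bash
cat > m.py <<'E'
from h import *
from bench import env
t=cam(env,"top");s=cam(env,"side")
f=t["frame"]
c1=lambda U,V:((U+.5)/4-.5+350,(V+.5)/4-.5+180)
c2=lambda U,V:((U+.5)/2.96-.5+85,(V+.5)/2.96-.5+190)
def rect(P,name):  # TL,TR,BR,BL image; +y left
    P=np.array(P);c=P.mean(0)
    d=(P[0]+P[3]-P[1]-P[2])[:2]/2; e=(P[0]+P[1]-P[2]-P[3])[:2]/2
    print(name,c,"len",np.linalg.norm(d),np.linalg.norm(e),"yaw",np.arctan2(-d[0],d[1]),np.arctan2(e[1],e[0]))
rect([plane(t,c1(*p),.018) for p in[(127,312),(363,307),(368,428),(131,430)]],"tray")
zr=.0403+.009;zf=.046
rect([plane(t,c2(*p),z) for p,z in[((290,203),zr),((492,222),zf),((486,303),zf),((279,287),zr)]],"rack")
# dishes
for n,roi in(("big",(278,230,322,282)),("small",(321,240,353,278))):
    c,m=blob(f,roi,(0,0,150),(179,45,255),3);el=cv2.fitEllipse(cv2.convexHull(c));P=plane(t,el[0],.022)
    print(n,el,P)
c,m=blob(f,(435,210,475,245),(24,130,120),(36,255,255));M=cv2.moments(c.reshape(-1,1,2));uv=(M["m10"]/M["m00"],M["m01"]/M["m00"])
el=cv2.fitEllipse(c);vx=cv2.fitLine(c.astype(np.float32),cv2.DIST_L2,0,.01,.01).ravel()[:2]
print("lemon",el,plane(t,uv,.028), plane(t,np.array(uv)+20*vx,.028)-plane(t,np.array(uv)-20*vx,.028))
print("jar",plane(t,c1(539,277),.101),"shaker top",plane(t,c1(104,187),.086))
c,m=blob(f,(366,215,384,237),(0,0,180),(179,30,255));print("shakblob",c.mean(0),plane(t,c.mean(0),.085))
# tins: gold/green mask
for n,roi in(("front",(218,255,252,295)),("second",(188,255,219,293)),("new",(134,240,171,280))):
    c,m=blob(f,roi,(20,90,40),(90,255,255),5);print(n,cv2.boundingRect(c.reshape(-1,1,2)),cv2.minAreaRect(c.reshape(-1,1,2)))
E
python3 m.py
```

```text
tray [ 0.4142 -0.2803  0.018 ] len 0.1648883851600478 0.0839160467729031 yaw 0.015668184882400474 0.003535829799094808
rack [0.4    0.2588 0.0476] len 0.188143719764721 0.07646460432478128 yaw -0.0831572830352354 -0.06227728612669943
big ((300.81048583984375, 255.6284942626953), (37.77653503417969, 39.52296447753906), 86.90908813476562) [0.459  0.0279 0.022 ]
small ((334.7066650390625, 257.8818054199219), (25.036985397338867, 26.75653648376465), 96.88890838623047) [ 0.4527 -0.0666  0.022 ]
lemon ((453.58819580078125, 228.9615020751953), (16.20427131652832, 23.546478271484375), 89.16290283203125) [ 0.5345 -0.4013  0.028 ] [-0.0035 -0.1124  0.    ]
jar [ 0.4637 -0.4609  0.101 ] shaker top [ 0.5281 -0.1755  0.086 ]
shakblob [375.8421 224.8421] [ 0.5326 -0.1763  0.085 ]
front (218, 264, 29, 25) ((231.1831817626953, 275.6683349609375), (28.159555435180664, 23.582380294799805), 5.710592269897461)
second (188, 260, 31, 26) ((203.9451446533203, 272.493896484375), (30.258241653442383, 23.742780685424805), 6.340191841125488)
new (134, 246, 30, 34) ((147.04824829101562, 263.5315856933594), (35.56962203979492, 26.55484390258789), 78.2317123413086)
```

```bash
python3 - <<'E'
import cv2,numpy as np
t=cv2.imread("pics/top0.png");s=cv2.imread("pics/side0.png")
a=cv2.resize(t[235:285,130:180],None,fx=8,fy=8,interpolation=cv2.INTER_CUBIC)
b=cv2.resize(s[300:350,168:218],None,fx=8,fy=8,interpolation=cv2.INTER_CUBIC)
cv2.imwrite("pics/c4.png",np.hstack([a,b]))
E
```

```text
(no output)
```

View pics/c4.png

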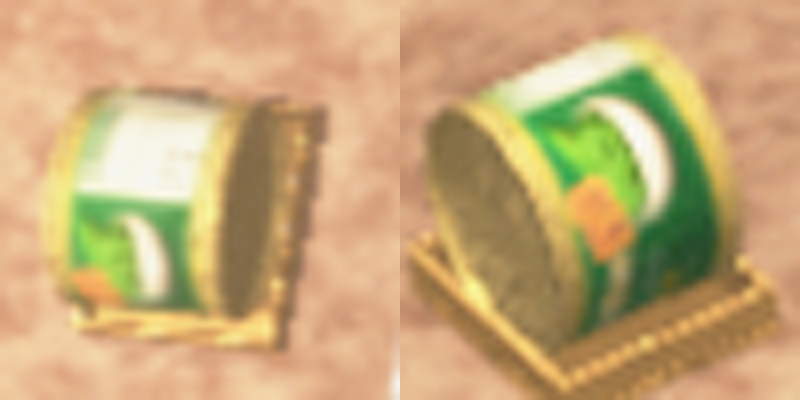

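```bash
python3 - <<'E'
from h import *
from bench import env
t=cam(env,"top");s=cam(env,"side")
a=lambda U,V:((U+.5)/8-.5+130,(V+.5)/8-.5+235)
b=lambda U,V:((U-400+.5)/8-.5+168,(V+.5)/8-.5+300)
L=plane(t,a(43,200),.078);R=plane(t,a(216,210),.078);print(L,R,np.linalg.norm(L-R))
# silhouette bisect at both ends -> axis x at z .0405
for u,v0,v1 in((100,92,309),(225,99,317)):
    o,d0=ray(t,a(u,v0));_,d1=ray(t,a(u,v1));d=d0+d1;print("axis pt",o+d*(.0405-o[2])/d[2])
# carton corners at z=.016 (outer)
for p in((325,108),(283,348),(75,325)):print("carton",plane(t,a(*p),.016))
print("carton side",[plane(s,b(*p),.016)for p in((412,240),(565,388),(775,290))])
# side flat face centre: ellipse extremes
print("face",plane(s,b(502,222),.0405))
# rack tins in top: silhouette bisect along image u ; c2 scale
c2=lambda U,V:((U+.5)/2.96-.5+85,(V+.5)/2.96-.5+190)
for n,u0,u1,vt,vb,z in(("second",310,394,208,284,.067),("front",394,477,216,298,.057)):
    v=(vt+vb)/2;o,d0=ray(t,c2(u0,v));_,d1=ray(t,c2(u1,v));d=d0+d1;print(n,o+d*(z-o[2])/d[2])
print("cam origins",t["origin"])
E
```

```text
[0.4381 0.4691 0.078 ] [0.4348 0.4112 0.078 ] 0.057991315439967536
axis pt [0.4443 0.4629 0.0405]
axis pt [0.4417 0.4199 0.0405]
carton [0.4813 0.3947 0.016 ]
carton [0.3966 0.4044 0.016 ]
carton [0.4046 0.477  0.016 ]
carton side [array([0.4955, 0.4643, 0.016 ]), array([0.4078, 0.4761, 0.016 ]), array([0.4011, 0.4084, 0.016 ])]
face [0.4542 0.4605 0.0405]
second [0.4042 0.2865 0.067 ]
front [0.3956 0.2123 0.057 ]
cam origins [ 0.2053 -0.0219  1.4642]
```

```bash
python3 - <<'E'
from h import *
from bench import env
t=cam(env,"top");s=cam(env,"side")
c1=lambda U,V:((U+.5)/4-.5+350,(V+.5)/4-.5+180)
print("pink",plane(t,c1(583,133),.101),"mug rim",plane(t,c1(765,390),.09),"orange",plane(t,c1(733,216),.03))
for z in(.03,.05):print("drip left-front",z,plane(t,c1(150,195),z),plane(t,c1(165,203),z))
for z in(.2,.3):print("head",z,plane(t,(385,188),z),plane(t,(410,193),z),plane(t,(437,185),z))
print("keurig drip",plane(t,(338,207),.03),"glass",plane(t,(361,190),.06))
for p in((337.5,212,.088),(337,235,0.)):print("shaker side",plane(s,p[:2],p[2]))
print("cross shaker",cross(t,c1(104,187),s,(338.5,213)))
a=cv2.resize(s["frame"][195:250,310:365],None,fx=7,fy=7,interpolation=cv2.INTER_CUBIC);cv2.imwrite("pics/c5.png",a)
E
```

```text
pink [ 0.5622 -0.4965  0.101 ] mug rim [ 0.3899 -0.6095  0.09  ] orange [ 0.5209 -0.6228  0.03  ]
drip left-front 0.03 [ 0.5355 -0.2139  0.03  ] [ 0.5297 -0.2243  0.03  ]
drip left-front 0.05 [ 0.5309 -0.2112  0.05  ] [ 0.5252 -0.2215  0.05  ]
head 0.2 [ 0.6004 -0.1884  0.2   ] [ 0.5874 -0.2508  0.2   ] [ 0.6085 -0.3195  0.2   ]
head 0.3 [ 0.5691 -0.1752  0.3   ] [ 0.5572 -0.2327  0.3   ] [ 0.5766 -0.296   0.3   ]
keurig drip [ 0.5973 -0.0764  0.03  ] glass [ 0.6382 -0.1397  0.06  ]
shaker side [ 0.5379 -0.1765  0.088 ]
shaker side [ 0.5512 -0.1933  0.    ]
cross shaker (array([ 0.5293, -0.1741,  0.0879]), np.float64(0.004050398903243772))
```

View pics/c5.png

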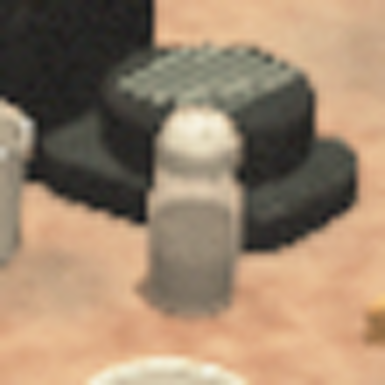

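```bash
cat > go.py <<'E'
# usage: go.py x y z heading_deg : remaining move in tool shares
import sys;from h import *;from bench import env
from scipy.spatial.transform import Rotation as Ro
x,y,z,hd=map(float,sys.argv[1:5]);s=env.observe();R=s["ee_rot"];a=np.radians(hd)
G=np.array([[np.cos(a),np.sin(a),0],[np.sin(a),-np.cos(a),0],[0,0,-1]])
print("t",s["clock"],"pos",s["tool_pos"],"head",np.degrees(np.arctan2(R[1,0],R[0,0])),"w",s["grip_width"],"gf",s["grasp_force"],"F",s["wrist_force"])
print("dp",R.T@(np.array([x,y,z])-s["tool_pos"])/.08,"ang",Ro.from_matrix(R.T@G).as_rotvec()/(np.pi/2))
E
echo
```

>>> move_arm --commands '[{"dp":[1,0,0],"angular":[0,0,-0.09]},{"dp":[1,0,0],"angular":[0,0,-0.18]},{"dp":[1,0,0],"angular":[0,0,-0.27]},{"dp":[1,0,0],"angular":[0,0,-0.36]},{"dp":[1,0,0],"angular":[0,0,-0.45]}]' --fingers -1 --newtons 40

```text
clock: 0.9
tool_pos: [0.3309, -0.5362, 0.2453]
ee_rot: [[0.419, 0.908, -0.0], [0.908, -0.419, -0.0], [-0.0, -0.0, -1.0]]
wrist_force: [0.7, 0.2, 0.4]
grip_width: 0.0851
grasp_force: 0.0
```

```bash
python3 go.py .464 -.461 .19 90
```

```text
t 0.9 pos [ 0.3309 -0.5362  0.2453] head 65.231617388795 w 0.08508904457163737 gf 0.0 F [0.6841 0.2327 0.3777]
dp [1.5503 1.1164 0.6907] ang [-0.0001  0.     -0.2752]
```

>>> move_arm --commands '[{"dp":[0.6,0.6,0],"angular":[0,0,-0.09]},{"dp":[1,1,0.3],"angular":[0,0,-0.18]},{"dp":[1,1,0.3],"angular":[0,0,-0.275]},{"dp":[1,1,0.3],"angular":[0,0,-0.275]}]'

```text
clock: 1.3
tool_pos: [0.4387, -0.496, 0.2195]
ee_rot: [[0.003, 1.0, -0.001], [1.0, -0.003, 0.003], [0.003, -0.001, -1.0]]
wrist_force: [-0.6, 0.7, -1.1]
grip_width: 0.0854
grasp_force: 0.0
```

>>> move_arm --commands '[{"dp":[0.45,0.34,0.39]},{"dp":[0.45,0.34,0.39]},{"dp":[0.45,0.34,0.39]}]'

```text
$.commands[0]: bad value
```

```bash
python3 go.py .464 -.461 .06 90; python3 - <<'E'
from h import *;from bench import env
c=cam(env,"side");cv2.imwrite("pics/s1.png",c["frame"])
E
```

```text
t 1.3 pos [ 0.4387 -0.496   0.2195] head 89.80934872694564 w 0.08542557512404278 gf 0.0 F [-0.6333  0.6612 -1.0636]
dp [0.433  0.317  1.9948] ang [-0.0007 -0.0016 -0.0021]
```

View pics/s1.png

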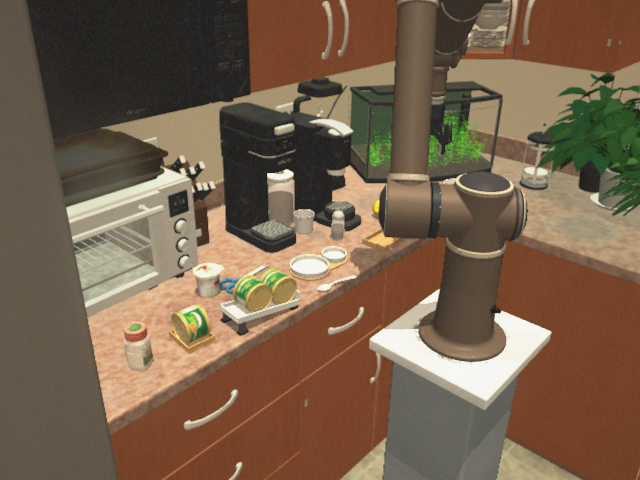

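>>> move_arm --commands '[{"dp":[0.43,0.32,0.3],"angular":[0,0,0]},{"dp":[0.43,0.32,0.6],"angular":[0,0,0]},{"dp":[0.43,0.32,0.8],"angular":[0,0,0]},{"dp":[0.43,0.32,0.8],"angular":[0,0,0]},{"dp":[0.43,0.32,0.8],"angular":[0,0,0]}]'

```text
clock: 1.85
tool_pos: [0.4619, -0.4651, 0.1577]
ee_rot: [[0.01, 1.0, -0.0], [1.0, -0.01, -0.001], [-0.001, -0.0, -1.0]]
wrist_force: [0.3, -0.1, 0.8]
grip_width: 0.0855
grasp_force: 0.0
```

>>> move_arm --commands '[{"dp":[0,0,0.3],"angular":[0,0,0]},{"dp":[0,0,0.6],"angular":[0,0,0]},{"dp":[0,0,0.9],"angular":[0,0,0]},{"dp":[0,0,1],"angular":[0,0,0]},{"dp":[0,0,1],"angular":[0,0,0]}]'

```text
clock: 2.35
tool_pos: [0.4621, -0.4643, 0.077]
ee_rot: [[0.008, 1.0, -0.001], [1.0, -0.008, 0.001], [0.001, -0.001, -1.0]]
wrist_force: [-0.1, 1.2, 0.5]
grip_width: 0.0854
grasp_force: 0.0
```

```bash
python3 go.py .464 -.461 .06 90;python3 - <<'E'
from h import *;from bench import env
c=cam(env,"top");cv2.imwrite("pics/t1.png",cv2.resize(c["frame"][170:310,390:590],None,fx=4,fy=4,interpolation=cv2.INTER_CUBIC))
E
```

```text
t 2.35 pos [ 0.4621 -0.4643  0.077 ] head 89.51465531698297 w 0.08540675463026909 gf 0.0 F [-0.0904  1.1551  0.5335]
dp [0.0411 0.0241 0.2129] ang [-0.0005 -0.0005 -0.0054]
```

View pics/t1.png

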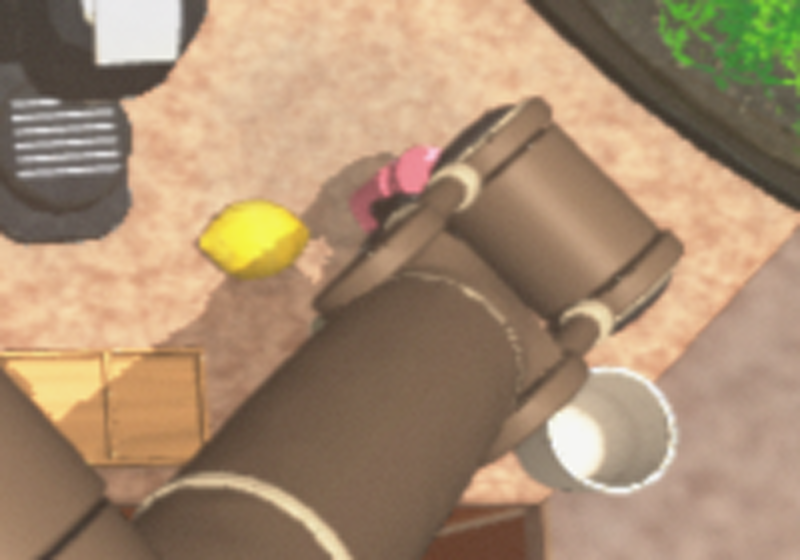

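>>> move_arm --commands '[{"dp":[0.04,0.02,0.1],"angular":[0,0,0]},{"dp":[0.04,0.02,0.21],"angular":[0,0,0]},{"dp":[0.04,0.02,0.21],"angular":[0,0,0]}]'

```text
clock: 2.7
tool_pos: [0.4639, -0.4599, 0.0595]
ee_rot: [[0.007, 1.0, -0.001], [1.0, -0.007, 0.001], [0.001, -0.001, -1.0]]
wrist_force: [0.1, -0.8, -0.2]
grip_width: 0.0853
grasp_force: 0.0
```

>>> move_arm --commands '[{"dp":[0,0,0],"angular":[0,0,0]},{"dp":[0,0,0],"angular":[0,0,0]},{"dp":[0,0,0],"angular":[0,0,0]},{"dp":[0,0,0],"angular":[0,0,0]},{"dp":[0,0,0],"angular":[0,0,0]}]' --fingers 1 --newtons 35

```text
clock: 3.2
tool_pos: [0.4648, -0.4612, 0.0611]
ee_rot: [[0.007, 1.0, 0.001], [1.0, -0.007, -0.001], [-0.001, 0.001, -1.0]]
wrist_force: [1.2, 0.0, 1.9]
grip_width: 0.0398
grasp_force: 35.5
```

>>> move_arm --commands '[{"dp":[0,0,0],"angular":[0,0,0]},{"dp":[0,0,0],"angular":[0,0,0]},{"dp":[0,0,0],"angular":[0,0,0]},{"dp":[0,0,0],"angular":[0,0,0]},{"dp":[0,0,0],"angular":[0,0,0]}]'

```text
clock: 3.7
tool_pos: [0.4648, -0.4612, 0.061]
ee_rot: [[0.007, 1.0, 0.001], [1.0, -0.007, -0.001], [-0.001, 0.001, -1.0]]
wrist_force: [1.0, -0.5, 4.7]
grip_width: 0.0395
grasp_force: 35.7
```

```bash
python3 go.py .4535 -.065 .18 90
```

```text
t 3.7 pos [ 0.4648 -0.4612  0.061 ] head 89.59171474736635 w 0.03953734417317639 gf 35.73574812035076 F [ 0.9534 -0.4783  4.7334]
dp [ 4.9494 -0.1746 -1.492 ] ang [ 0.0006  0.0006 -0.0045]
```

>>> move_arm --commands '[{"dp":[0,0,-0.3],"angular":[0,0,0]},{"dp":[0,0,-0.7],"angular":[0,0,0]},{"dp":[0,0,-1],"angular":[0,0,0]}]'

```text
clock: 4.0
tool_pos: [0.4635, -0.4599, 0.1402]
ee_rot: [[0.007, 1.0, -0.002], [1.0, -0.007, 0.002], [0.002, -0.002, -1.0]]
wrist_force: [1.3, 0.3, -1.1]
grip_width: 0.0399
grasp_force: 35.6
```

>>> move_arm --commands '[{"dp":[0.3,0,-0.3],"angular":[0,0,0]},{"dp":[0.7,0,-0.5],"angular":[0,0,0]},{"dp":[1,0,-0.5],"angular":[0,0,0]}]'

```text
clock: 4.3
tool_pos: [0.4653, -0.3799, 0.1822]
ee_rot: [[0.008, 1.0, 0.002], [1.0, -0.007, -0.001], [-0.001, 0.002, -1.0]]
wrist_force: [-0.0, -0.7, -1.3]
grip_width: 0.0397
grasp_force: 35.7
```

>>> move_arm --commands '[{"dp":[0.4,0,0],"angular":[0,0,0]},{"dp":[0.8,0,0],"angular":[0,0,0]},{"dp":[1,0,0],"angular":[0,0,0]}]'

```text
clock: 4.6
tool_pos: [0.4639, -0.2974, 0.1788]
ee_rot: [[0.006, 1.0, -0.004], [1.0, -0.006, 0.003], [0.003, -0.004, -1.0]]
wrist_force: [-0.4, 0.5, -0.4]
grip_width: 0.04
grasp_force: 35.6
```

>>> move_arm --commands '[{"dp":[0.4,0,0],"angular":[0,0,0]},{"dp":[0.8,0,0],"angular":[0,0,0]},{"dp":[1,0,0],"angular":[0,0,0]}]'

```text
clock: 4.9
tool_pos: [0.465, -0.2186, 0.1795]
ee_rot: [[0.006, 1.0, -0.002], [1.0, -0.006, 0.001], [0.001, -0.002, -1.0]]
wrist_force: [-0.5, -0.6, -0.8]
grip_width: 0.0397
grasp_force: 35.6
```

>>> move_arm --commands '[{"dp":[0.4,0,0],"angular":[0,0,0]},{"dp":[0.8,0,0],"angular":[0,0,0]},{"dp":[1,0,0],"angular":[0,0,0]}]'

```text
clock: 5.2
tool_pos: [0.4661, -0.1392, 0.1799]
ee_rot: [[0.006, 1.0, -0.001], [1.0, -0.006, 0.0], [0.0, -0.001, -1.0]]
wrist_force: [0.4, -0.2, -1.5]
grip_width: 0.0396
grasp_force: 35.6
```

>>> move_arm --commands '[{"dp":[0.3,0,0],"angular":[0,0,0]},{"dp":[0.6,-0.1,0],"angular":[0,0,0]},{"dp":[0.9,-0.15,0],"angular":[0,0,0]},{"dp":[0.9,-0.15,0],"angular":[0,0,0]},{"dp":[0.9,-0.15,0],"angular":[0,0,0]}]'

```text
clock: 5.7
tool_pos: [0.4554, -0.069, 0.1804]
ee_rot: [[0.006, 1.0, 0.0], [1.0, -0.006, -0.001], [-0.001, 0.0, -1.0]]
wrist_force: [0.7, -0.4, -1.5]
grip_width: 0.04
grasp_force: 35.6
```

```bash
python3 go.py .453 -.067 .07 90
```

```text
t 5.7 pos [ 0.4554 -0.069   0.1804] head 89.6641243202301 w 0.0399608557437367 gf 35.647780986037105 F [ 0.7134 -0.4452 -1.5032]
dp [ 0.0268 -0.0307  1.3796] ang [ 0.0002  0.0007 -0.0037]
```

>>> move_arm --commands '[{"dp":[0.02,-0.03,0.3],"angular":[0,0,0]},{"dp":[0.02,-0.03,0.6],"angular":[0,0,0]},{"dp":[0.02,-0.03,0.85],"angular":[0,0,0]},{"dp":[0.02,-0.03,1],"angular":[0,0,0]}]'

```text
clock: 6.1
tool_pos: [0.4522, -0.0681, 0.0989]
ee_rot: [[0.008, 1.0, -0.002], [1.0, -0.008, -0.0], [-0.0, -0.002, -1.0]]
wrist_force: [0.5, 0.5, 0.0]
grip_width: 0.0399
grasp_force: 35.6
```

>>> move_arm --commands '[{"dp":[0,0,0.1],"angular":[0,0,0]},{"dp":[0,0,0.2],"angular":[0,0,0]},{"dp":[0,0,0.3],"angular":[0,0,0]},{"dp":[0,0,0.36],"angular":[0,0,0]},{"dp":[0,0,0.36],"angular":[0,0,0]}]'

```text
clock: 6.6
tool_pos: [0.4524, -0.0669, 0.0712]
ee_rot: [[0.007, 1.0, -0.001], [1.0, -0.007, 0.0], [0.0, -0.001, -1.0]]
wrist_force: [-0.5, -0.2, -0.7]
grip_width: 0.04
grasp_force: 35.6
```

```bash
python3 go.py .453 -.067 .07 90
```

```text
t 6.6 pos [ 0.4524 -0.0669  0.0712] head 89.59675074930813 w 0.039951768264042745 gf 35.635553863830864 F [-0.4827 -0.2008 -0.706 ]
dp [-0.0009  0.0069  0.0154] ang [-0.0006 -0.0001 -0.0045]
```

>>> move_arm --commands '[{"dp":[0,0,0.015],"angular":[0,0,0]},{"dp":[0,0,0.015],"angular":[0,0,0]}]'

```text
clock: 6.8
tool_pos: [0.4531, -0.067, 0.0708]
ee_rot: [[0.007, 1.0, 0.001], [1.0, -0.007, -0.0], [-0.0, 0.001, -1.0]]
wrist_force: [0.5, 0.2, -1.0]
grip_width: 0.0397
grasp_force: 35.6
```

>>> move_arm --commands '[{"dp":[0,0,0],"angular":[0,0,0]},{"dp":[0,0,0],"angular":[0,0,0]},{"dp":[0,0,0],"angular":[0,0,0]},{"dp":[0,0,0],"angular":[0,0,0]},{"dp":[0,0,0],"angular":[0,0,0]}]' --fingers -1

```text
clock: 7.3
tool_pos: [0.4529, -0.067, 0.0706]
ee_rot: [[0.007, 1.0, 0.0], [1.0, -0.007, -0.0], [-0.0, 0.0, -1.0]]
wrist_force: [-0.7, -0.3, -0.5]
grip_width: 0.0855
grasp_force: 0.0
```

>>> move_arm --commands '[{"dp":[0,0,-0.3],"angular":[0,0,0]},{"dp":[0,0,-0.7],"angular":[0,0,0]},{"dp":[0,0,-1],"angular":[0,0,0]}]'

```text
clock: 7.6
tool_pos: [0.4531, -0.0671, 0.1518]
ee_rot: [[0.007, 1.0, 0.001], [1.0, -0.007, -0.0], [-0.0, 0.001, -1.0]]
wrist_force: [0.6, -0.3, 0.2]
grip_width: 0.0856
grasp_force: 0.0
```

>>> move_arm --commands '[{"dp":[0,0,-0.3],"angular":[0,0,0]},{"dp":[-0.4,0,-0.4],"angular":[0,0,0]},{"dp":[-1,0,-0.4],"angular":[0,0,0]}]'

```text
clock: 7.9
tool_pos: [0.4537, -0.1467, 0.1846]
ee_rot: [[0.003, 1.0, 0.004], [1.0, -0.003, -0.001], [-0.001, 0.004, -1.0]]
wrist_force: [1.3, 0.1, -0.0]
grip_width: 0.0851
grasp_force: 0.0
```

>>> move_arm --commands '[{"dp":[-0.4,0,0],"angular":[0,0,0]},{"dp":[-0.8,0,0],"angular":[0,0,0]},{"dp":[-1,0,0],"angular":[0,0,0]}]'

```text
clock: 8.2
tool_pos: [0.4516, -0.2293, 0.1827]
ee_rot: [[0.009, 1.0, 0.001], [1.0, -0.009, -0.001], [-0.001, 0.001, -1.0]]
wrist_force: [0.5, -0.1, -0.5]
grip_width: 0.0853
grasp_force: 0.0
```

>>> move_arm --commands '[{"dp":[-0.4,0,0],"angular":[0,0,0]},{"dp":[-0.8,0,0],"angular":[0,0,0]},{"dp":[-1,0,0],"angular":[0,0,0]}]'

```text
clock: 8.5
tool_pos: [0.4511, -0.3086, 0.1825]
ee_rot: [[0.008, 1.0, 0.0], [1.0, -0.008, -0.0], [-0.0, 0.0, -1.0]]
wrist_force: [0.3, 0.9, 0.3]
grip_width: 0.0853
grasp_force: 0.0
```

>>> move_arm --commands '[{"dp":[-0.4,0.2,0],"angular":[0,0,0]},{"dp":[-0.8,0.4,0],"angular":[0,0,0]},{"dp":[-1,0.6,0],"angular":[0,0,0]},{"dp":[-1,0.6,0],"angular":[0,0,0]}]'

```text
clock: 8.9
tool_pos: [0.5002, -0.3887, 0.1825]
ee_rot: [[0.008, 1.0, 0.002], [1.0, -0.008, -0.001], [-0.001, 0.002, -1.0]]
wrist_force: [0.0, 0.6, 1.0]
grip_width: 0.0857
grasp_force: 0.0
```

```bash
python3 go.py .5345 -.401 .11 90; python3 - <<'E'
from h import *;from bench import env
c=cam(env,"top");cv2.imwrite("pics/t2.png",cv2.resize(c["frame"][170:320,260:560],None,fx=2.6,fy=2.6,interpolation=cv2.INTER_CUBIC))
E
```

```text
t 8.9 pos [ 0.5002 -0.3887  0.1825] head 89.54263800007195 w 0.08571370521475649 gf 0.0 F [0.0113 0.584  1.0204]
dp [-0.1493  0.4282  0.9065] ang [ 0.0011  0.0004 -0.0051]
```

View pics/t2.png

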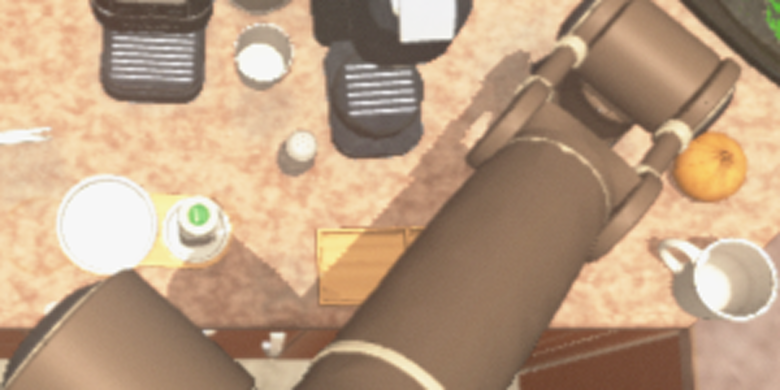

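>>> move_arm --commands '[{"dp":[-0.15,0.43,0.3],"angular":[0,0,0]},{"dp":[-0.15,0.43,0.7],"angular":[0,0,0]},{"dp":[-0.15,0.43,1],"angular":[0,0,0]},{"dp":[-0.15,0.43,1],"angular":[0,0,0]}]'

```text
clock: 9.35
tool_pos: [0.5291, -0.3949, 0.0974]
ee_rot: [[0.006, 1.0, -0.009], [1.0, -0.006, 0.008], [0.008, -0.009, -1.0]]
wrist_force: [-0.7, 0.3, -0.8]
grip_width: 0.0854
grasp_force: 0.0
```

>>> move_arm --commands '[{"dp":[0,0,0.3],"angular":[0,0,0]},{"dp":[0,0,0.6],"angular":[0,0,0]},{"dp":[0,0,0.93],"angular":[0,0,0]},{"dp":[0,0,0.93],"angular":[0,0,0]}]'

```text
clock: 9.75
tool_pos: [0.5301, -0.3965, 0.0255]
ee_rot: [[0.007, 1.0, -0.006], [1.0, -0.007, 0.005], [0.005, -0.006, -1.0]]
wrist_force: [-0.2, 1.6, 0.6]
grip_width: 0.0856
grasp_force: 0.0
```

>>> move_arm --commands '[{"dp":[0,0,0],"angular":[0,0,0]},{"dp":[0,0,0],"angular":[0,0,0]},{"dp":[0,0,0],"angular":[0,0,0]},{"dp":[0,0,0],"angular":[0,0,0]},{"dp":[0,0,0],"angular":[0,0,0]}]' --fingers 1 --newtons 30

```text
clock: 10.25
tool_pos: [0.5345, -0.4007, 0.0312]
ee_rot: [[0.007, 1.0, 0.003], [1.0, -0.007, -0.002], [-0.002, 0.003, -1.0]]
wrist_force: [-0.6, 0.5, 5.7]
grip_width: 0.0525
grasp_force: 31.7
```

>>> move_arm --commands '[{"dp":[0,0,0],"angular":[0,0,0]},{"dp":[0,0,-0.3],"angular":[0,0,0]},{"dp":[0,0,-0.6],"angular":[0,0,0]},{"dp":[0,0,-1],"angular":[0,0,0]}]'

```text
clock: 10.65
tool_pos: [0.5317, -0.3988, 0.1078]
ee_rot: [[0.007, 1.0, -0.002], [1.0, -0.007, 0.002], [0.002, -0.002, -1.0]]
wrist_force: [-0.2, -0.2, -1.2]
grip_width: 0.0524
grasp_force: 32.2
```

```bash
python3 go.py .459 .028 .18 90
```

```text
t 10.65 pos [ 0.5317 -0.3988  0.1078] head 89.58470396386967 w 0.052425309342801985 gf 32.24459541030228 F [-0.1873 -0.2275 -1.1979]
dp [ 5.3295 -0.9498 -0.8904] ang [-0.0014 -0.0011 -0.0046]
```

>>> move_arm --commands '[{"dp":[0.3,-0.3,-0.5],"angular":[0,0,0]},{"dp":[0.7,-0.7,-0.9],"angular":[0,0,0]},{"dp":[1,-0.95,-0.9],"angular":[0,0,0]}]'

```text
clock: 10.95
tool_pos: [0.4589, -0.3205, 0.1852]
ee_rot: [[0.008, 1.0, 0.007], [1.0, -0.008, -0.006], [-0.006, 0.007, -1.0]]
wrist_force: [0.5, 0.3, -0.4]
grip_width: 0.0529
grasp_force: 32.3
```

>>> move_arm --commands '[{"dp":[0.4,0,0],"angular":[0,0,0]},{"dp":[0.8,0,0],"angular":[0,0,0]},{"dp":[1,0,0],"angular":[0,0,0]}]'

```text
clock: 11.25
tool_pos: [0.4573, -0.237, 0.1806]
ee_rot: [[0.006, 1.0, 0.0], [1.0, -0.006, 0.0], [0.0, 0.0, -1.0]]
wrist_force: [0.3, 0.3, -0.8]
grip_width: 0.053
grasp_force: 32.3
```

>>> move_arm --commands '[{"dp":[0.4,0,0],"angular":[0,0,0]},{"dp":[0.8,0,0],"angular":[0,0,0]},{"dp":[1,0,0],"angular":[0,0,0]}]'

```text
clock: 11.55
tool_pos: [0.4584, -0.1574, 0.1802]
ee_rot: [[0.006, 1.0, -0.0], [1.0, -0.006, 0.0], [0.0, -0.0, -1.0]]
wrist_force: [1.1, 0.0, -1.7]
grip_width: 0.0525
grasp_force: 32.3
```

>>> move_arm --commands '[{"dp":[0.4,0,0],"angular":[0,0,0]},{"dp":[0.8,0,0],"angular":[0,0,0]},{"dp":[1,0,0],"angular":[0,0,0]}]'

```text
clock: 11.85
tool_pos: [0.4593, -0.0777, 0.1802]
ee_rot: [[0.006, 1.0, 0.0], [1.0, -0.006, -0.0], [-0.0, 0.0, -1.0]]
wrist_force: [0.9, -1.1, -0.9]
grip_width: 0.0528
grasp_force: 32.3
```

>>> move_arm --commands '[{"dp":[0.4,0,0],"angular":[0,0,0]},{"dp":[0.8,0,0],"angular":[0,0,0]},{"dp":[1,0,0],"angular":[0,0,0]},{"dp":[1,0,0],"angular":[0,0,0]}]'

```text
clock: 12.25
tool_pos: [0.4602, 0.0022, 0.1803]
ee_rot: [[0.004, 1.0, 0.001], [1.0, -0.004, -0.0], [-0.0, 0.001, -1.0]]
wrist_force: [0.6, 0.4, -1.6]
grip_width: 0.0526
grasp_force: 32.3
```

>>> move_arm --commands '[{"dp":[0.2,0,0],"angular":[0,0,0]},{"dp":[0.33,0,0],"angular":[0,0,0]},{"dp":[0.33,0,0],"angular":[0,0,0]},{"dp":[0.33,0,0],"angular":[0,0,0]}]'

```text
clock: 12.65
tool_pos: [0.4601, 0.0268, 0.1801]
ee_rot: [[0.007, 1.0, 0.0], [1.0, -0.007, -0.001], [-0.001, 0.0, -1.0]]
wrist_force: [-0.2, -0.7, -1.7]
grip_width: 0.0529
grasp_force: 32.3
```

```bash
python3 go.py .459 .028 .04 90
```

```text
t 12.65 pos [0.4601 0.0268 0.1801] head 89.60941078896843 w 0.052864634075946486 gf 32.29563540313393 F [-0.1625 -0.7272 -1.6974]
dp [ 0.0168 -0.0137  1.7512] ang [ 0.0001  0.0005 -0.0043]
```

>>> move_arm --commands '[{"dp":[0.015,-0.015,0.3],"angular":[0,0,0]},{"dp":[0.015,-0.015,0.7],"angular":[0,0,0]},{"dp":[0.015,-0.015,1],"angular":[0,0,0]},{"dp":[0.015,-0.015,1],"angular":[0,0,0]}]'

```text
clock: 13.05
tool_pos: [0.4553, 0.0278, 0.097]
ee_rot: [[0.008, 1.0, -0.008], [1.0, -0.008, -0.0], [-0.0, -0.008, -1.0]]
wrist_force: [-0.6, -0.5, -0.9]
grip_width: 0.0528
grasp_force: 32.3
```

>>> move_arm --commands '[{"dp":[0,0,0.2],"angular":[0,0,0]},{"dp":[0,0,0.4],"angular":[0,0,0]},{"dp":[0,0,0.6],"angular":[0,0,0]},{"dp":[0,0,0.74],"angular":[0,0,0]},{"dp":[0,0,0.74],"angular":[0,0,0]}]'

```text
clock: 13.55
tool_pos: [0.4594, 0.0282, 0.041]
ee_rot: [[0.008, 1.0, 0.001], [1.0, -0.008, -0.0], [-0.0, 0.001, -1.0]]
wrist_force: [-0.5, -0.4, -1.4]
grip_width: 0.0527
grasp_force: 32.3
```

>>> move_arm --commands '[{"dp":[0,0,0],"angular":[0,0,0]},{"dp":[0,0,0],"angular":[0,0,0]},{"dp":[0,0,0],"angular":[0,0,0]},{"dp":[0,0,0],"angular":[0,0,0]}]' --fingers -1

```text
clock: 13.95
tool_pos: [0.459, 0.0286, 0.0414]
ee_rot: [[0.007, 1.0, 0.001], [1.0, -0.007, -0.0], [-0.0, 0.001, -1.0]]
wrist_force: [0.2, 1.2, 0.4]
grip_width: 0.0849
grasp_force: 0.0
```

>>> move_arm --commands '[{"dp":[0,0,-0.3],"angular":[0,0,0]},{"dp":[0,0,-0.7],"angular":[0,0,0]},{"dp":[0,0,-1],"angular":[0,0,0]}]'

```text
clock: 14.25
tool_pos: [0.459, 0.0286, 0.1224]
ee_rot: [[0.007, 1.0, 0.001], [1.0, -0.007, -0.0], [-0.0, 0.001, -1.0]]
wrist_force: [-0.0, 0.0, 0.1]
grip_width: 0.0857
grasp_force: 0.0
```

>>> move_arm --commands '[{"dp":[0.3,-0.2,-0.3],"angular":[0,0,0]},{"dp":[0.7,-0.4,-0.6],"angular":[0,0,0]},{"dp":[1,-0.6,-0.7],"angular":[0,0,0]},{"dp":[1,-0.6,-0.7],"angular":[0,0,0]}]'

```text
clock: 14.65
tool_pos: [0.4105, 0.111, 0.1785]
ee_rot: [[0.004, 1.0, 0.002], [1.0, -0.004, 0.001], [0.001, 0.002, -1.0]]
wrist_force: [-0.1, -0.5, -0.5]
grip_width: 0.0855
grasp_force: 0.0
```

```bash
python3 go.py .3965 .2115 .14 85
```

```text
t 14.65 pos [0.4105 0.111  0.1785] head 89.7826882037738 w 0.08546375967041661 gf 0.0 F [-0.0792 -0.5262 -0.4649]
dp [ 1.2549 -0.181   0.4825] ang [ 0.0015 -0.0009  0.0531]
```

>>> move_arm --commands '[{"dp":[0.4,-0.18,0],"angular":[0,0,0.053]},{"dp":[0.8,-0.18,0.2],"angular":[0,0,0.053]},{"dp":[1,-0.18,0.48],"angular":[0,0,0.053]},{"dp":[1,-0.18,0.48],"angular":[0,0,0.053]}]'

```text
clock: 15.05
tool_pos: [0.3952, 0.1891, 0.1358]
ee_rot: [[0.088, 0.996, -0.005], [0.996, -0.088, -0.002], [-0.002, -0.005, -1.0]]
wrist_force: [-1.0, 0.0, -0.2]
grip_width: 0.0853
grasp_force: 0.0
```

>>> move_arm --commands '[{"dp":[0.25,0.02,0],"angular":[0,0,0]},{"dp":[0.25,0.02,0],"angular":[0,0,0]},{"dp":[0.25,0.02,0],"angular":[0,0,0]}]'

```text
clock: 15.35
tool_pos: [0.4012, 0.208, 0.1387]
ee_rot: [[0.09, 0.996, 0.0], [0.996, -0.09, -0.001], [-0.001, 0.0, -1.0]]
wrist_force: [0.4, 0.7, -0.3]
grip_width: 0.0851
grasp_force: 0.0
```

```bash
python3 go.py .396 .2115 .056 85.1
```

```text
t 15.35 pos [0.4012 0.208  0.1387] head 84.83821950178843 w 0.08514635649512081 gf 0.0 F [ 0.3871  0.6999 -0.304 ]
dp [ 0.0388 -0.0682  1.0337] ang [ 0.0001  0.0005 -0.0029]
```

>>> move_arm --commands '[{"dp":[0.04,-0.065,0.2],"angular":[0,0,0]},{"dp":[0.04,-0.065,0.45],"angular":[0,0,0]},{"dp":[0.04,-0.065,0.7],"angular":[0,0,0]},{"dp":[0.04,-0.065,1],"angular":[0,0,0]},{"dp":[0.04,-0.065,1],"angular":[0,0,0]}]'

```text
clock: 15.85
tool_pos: [0.3932, 0.2101, 0.0562]
ee_rot: [[0.091, 0.996, -0.006], [0.996, -0.091, -0.003], [-0.004, -0.006, -1.0]]
wrist_force: [-0.6, 0.0, -0.7]
grip_width: 0.0856
grasp_force: 0.0
```

```bash
python3 go.py .396 .2115 .056 85.1;python3 - <<'E'
from h import *;from bench import env
c=cam(env,"side");cv2.imwrite("pics/s2.png",cv2.resize(c["frame"][210:360,110:360],None,fx=3.2,fy=3.2,interpolation=cv2.INTER_CUBIC))
E
```

```text
t 15.85 pos [0.3932 0.2101 0.0562] head 84.7683733553296 w 0.0856029887797927 gf 0.0 F [-0.5788  0.0024 -0.7265]
dp [0.0202 0.0329 0.0023] ang [-0.0039  0.0023 -0.0037]
```

View pics/s2.png

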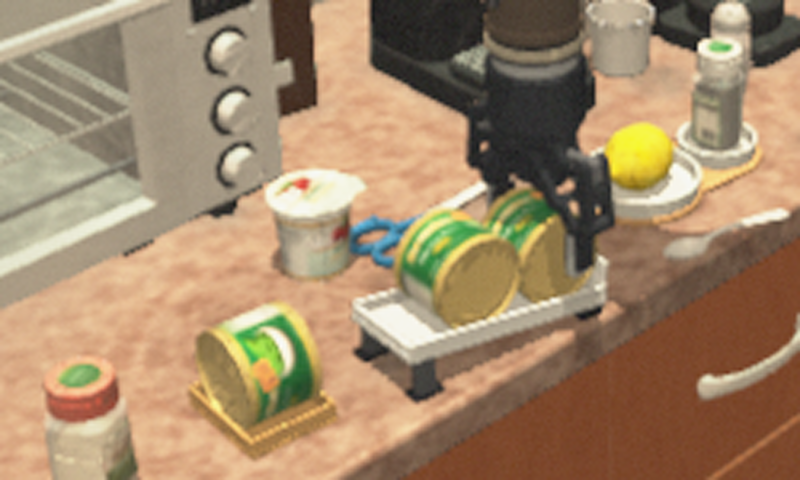

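>>> move_arm --commands '[{"dp":[0,0,0],"angular":[0,0,0]},{"dp":[0,0,0],"angular":[0,0,0]},{"dp":[0,0,0],"angular":[0,0,0]},{"dp":[0,0,0],"angular":[0,0,0]},{"dp":[0,0,0],"angular":[0,0,0]}]' --fingers 1 --newtons 50

```text
clock: 16.4
tool_pos: [0.3972, 0.2127, 0.0601]
ee_rot: [[0.09, 0.996, 0.003], [0.996, -0.09, 0.001], [0.001, 0.002, -1.0]]
wrist_force: [0.3, -1.9, 6.8]
grip_width: 0.0573
grasp_force: 54.0
```

```bash
python3 go.py .396 .2115 .14 85.1
```

```text
t 16.4 pos [0.3972 0.2127 0.0601] head 84.83149075170556 w 0.057289878910235764 gf 53.9542955160141 F [ 0.2814 -1.9368  6.8425]
dp [-0.0159 -0.0109 -0.9992] ang [ 0.0016 -0.0005 -0.003 ]
```

>>> move_arm --commands '[{"dp":[0,0,-0.15],"angular":[0,0,0]},{"dp":[0,0,-0.35],"angular":[0,0,0]},{"dp":[0,0,-0.6],"angular":[0,0,0]},{"dp":[0,0,-0.9],"angular":[0,0,0]},{"dp":[0,0,-1],"angular":[0,0,0]}]'

```text
clock: 16.9
tool_pos: [0.3975, 0.2132, 0.1412]
ee_rot: [[0.09, 0.996, 0.005], [0.996, -0.09, 0.002], [0.002, 0.005, -1.0]]
wrist_force: [0.2, 0.3, -1.9]
grip_width: 0.0573
grasp_force: 54.0
```

>>> move_arm --commands '[{"dp":[0,0,-0.3],"angular":[0,0,-0.06]},{"dp":[-0.3,0,-0.45],"angular":[0,0,-0.06]},{"dp":[-0.7,0,-0.45],"angular":[0,0,-0.06]},{"dp":[-1,0,-0.45],"angular":[0,0,-0.06]}]'

```text
clock: 17.3
tool_pos: [0.3882, 0.1317, 0.1747]
ee_rot: [[-0.005, 1.0, 0.0], [1.0, 0.005, -0.0], [-0.0, 0.0, -1.0]]
wrist_force: [-0.3, -0.2, -3.0]
grip_width: 0.0577
grasp_force: 54.1
```

>>> move_arm --commands '[{"dp":[-0.4,0,0],"angular":[0,0,0]},{"dp":[-0.8,0,0],"angular":[0,0,0]},{"dp":[-1,0,0],"angular":[0,0,0]}]'

```text
clock: 17.6
tool_pos: [0.3881, 0.0509, 0.1741]
ee_rot: [[-0.003, 1.0, -0.001], [1.0, 0.003, -0.001], [-0.001, -0.001, -1.0]]
wrist_force: [0.2, 0.4, -1.9]
grip_width: 0.0578
grasp_force: 54.1
```

>>> move_arm --commands '[{"dp":[-0.4,0,0],"angular":[0,0,0]},{"dp":[-0.8,0,0],"angular":[0,0,0]},{"dp":[-1,0,0],"angular":[0,0,0]}]'

```text
clock: 17.9
tool_pos: [0.3888, -0.029, 0.1743]
ee_rot: [[-0.003, 1.0, -0.0], [1.0, 0.003, -0.001], [-0.001, -0.0, -1.0]]
wrist_force: [0.3, -0.1, -1.5]
grip_width: 0.0574
grasp_force: 54.1
```

>>> move_arm --commands '[{"dp":[-0.4,0,0],"angular":[0,0,0]},{"dp":[-0.8,0,0],"angular":[0,0,0]},{"dp":[-1,0,0],"angular":[0,0,0]}]'

```text
clock: 18.2
tool_pos: [0.3893, -0.1091, 0.1744]
ee_rot: [[-0.002, 1.0, 0.0], [1.0, 0.002, -0.001], [-0.001, 0.0, -1.0]]
wrist_force: [-0.0, -0.1, -2.1]
grip_width: 0.0571
grasp_force: 54.1
```

>>> move_arm --commands '[{"dp":[-0.4,0,0],"angular":[0,0,0]},{"dp":[-0.8,0,0],"angular":[0,0,0]},{"dp":[-1,0,0],"angular":[0,0,0]},{"dp":[-1,0,0],"angular":[0,0,0]}]'

```text
clock: 18.6
tool_pos: [0.3898, -0.189, 0.1744]
ee_rot: [[-0.001, 1.0, 0.0], [1.0, 0.001, -0.001], [-0.001, 0.0, -1.0]]
wrist_force: [0.1, 0.6, -2.1]
grip_width: 0.0575
grasp_force: 54.1
```

```bash
python3 go.py .414 -.247 .045 90.5
```

```text
t 18.6 pos [ 0.3898 -0.189   0.1744] head 90.06123352460035 w 0.057520805594369305 gf 54.065494537353516 F [ 0.052   0.5608 -2.1191]
dp [-0.7249  0.3012  1.6179] ang [ 0.0001  0.0004 -0.0049]
```

>>> move_arm --commands '[{"dp":[-0.4,0.15,0.1],"angular":[0,0,0]},{"dp":[-0.72,0.3,0.3],"angular":[0,0,0]},{"dp":[-0.72,0.3,0.7],"angular":[0,0,0]},{"dp":[-0.72,0.3,1],"angular":[0,0,0]},{"dp":[-0.72,0.3,1],"angular":[0,0,0]}]'

```text
clock: 19.1
tool_pos: [0.4107, -0.2415, 0.0907]
ee_rot: [[-0.004, 1.0, -0.008], [1.0, 0.004, 0.006], [0.006, -0.008, -1.0]]
wrist_force: [-1.0, 0.5, -2.5]
grip_width: 0.0573
grasp_force: 54.3
```

>>> move_arm --commands '[{"dp":[0,0,0.15],"angular":[0,0,0]},{"dp":[0,0,0.3],"angular":[0,0,0]},{"dp":[0,0,0.45],"angular":[0,0,0]},{"dp":[0,0,0.6],"angular":[0,0,0]},{"dp":[0,0,0.6],"angular":[0,0,0]}]'

```text
clock: 19.6
tool_pos: [0.4143, -0.2447, 0.0457]
ee_rot: [[-0.004, 1.0, -0.0], [1.0, 0.004, 0.0], [0.0, -0.0, -1.0]]
wrist_force: [0.8, 0.1, -2.3]
grip_width: 0.0573
grasp_force: 54.1
```

```bash
python3 go.py .414 -.247 .0445 90.5
```

```text
t 19.6 pos [ 0.4143 -0.2447  0.0457] head 90.21829863161105 w 0.05726682345727897 gf 54.115896821022034 F [ 0.7913  0.0566 -2.3478]
dp [-0.0281 -0.0033  0.0153] ang [-0.0001 -0.0001 -0.0031]
```

>>> move_arm --commands '[{"dp":[-0.03,0,0.01],"angular":[0,0,0]},{"dp":[-0.03,0,0.03],"angular":[0,0,0]},{"dp":[-0.03,0,0.03],"angular":[0,0,0]},{"dp":[-0.03,0,0.03],"angular":[0,0,0]}]'

```text
clock: 20.0
tool_pos: [0.4141, -0.2474, 0.0452]
ee_rot: [[-0.004, 1.0, -0.001], [1.0, 0.004, 0.0], [0.0, -0.001, -1.0]]
wrist_force: [-2.1, 1.3, 6.2]
grip_width: 0.0574
grasp_force: 55.0
```

>>> move_arm --commands '[{"dp":[0,0,0],"angular":[0,0,0]},{"dp":[0,0,0],"angular":[0,0,0]},{"dp":[0,0,0],"angular":[0,0,0]},{"dp":[0,0,0],"angular":[0,0,0]}]' --fingers -1

```text
clock: 20.4
tool_pos: [0.4142, -0.2472, 0.0441]
ee_rot: [[-0.004, 1.0, 0.0], [1.0, 0.004, -0.0], [-0.0, 0.0, -1.0]]
wrist_force: [-0.9, -0.4, 0.5]
grip_width: 0.0852
grasp_force: 0.0
```

>>> move_arm --commands '[{"dp":[0,0,-0.3],"angular":[0,0,0]},{"dp":[0,0,-0.7],"angular":[0,0,0]},{"dp":[0,0,-1],"angular":[0,0,0]}]'

```text
clock: 20.7
tool_pos: [0.4144, -0.2473, 0.1253]
ee_rot: [[-0.004, 1.0, 0.001], [1.0, 0.004, -0.0], [-0.0, 0.001, -1.0]]
wrist_force: [0.4, -0.6, -0.3]
grip_width: 0.085
grasp_force: 0.0
```

>>> move_arm --commands '[{"dp":[0,0,-0.4],"angular":[0,0,0.09]},{"dp":[0.2,-0.2,-0.8],"angular":[0,0,0.18]},{"dp":[0.4,-0.4,-0.8],"angular":[0,0,0.27]},{"dp":[0.6,-0.4,-0.8],"angular":[0,0,0.36]},{"dp":[0.6,-0.4,-0.8],"angular":[0,0,0.45]}]'

```text
clock: 21.2
tool_pos: [0.3811, -0.1977, 0.1881]
ee_rot: [[0.65, 0.76, -0.0], [0.76, -0.65, 0.001], [0.0, -0.001, -1.0]]
wrist_force: [-0.1, -0.6, 0.0]
grip_width: 0.0854
grasp_force: 0.0
```

>>> move_arm --commands '[{"dp":[0,0,0],"angular":[0,0,0.09]},{"dp":[0,0,0],"angular":[0,0,0.18]},{"dp":[0,0,0],"angular":[0,0,0.27]},{"dp":[0,0,0],"angular":[0,0,0.36]},{"dp":[0,0,0],"angular":[0,0,0.45]}]'

```text
clock: 21.7
tool_pos: [0.3818, -0.1992, 0.1879]
ee_rot: [[0.988, 0.155, -0.0], [0.155, -0.988, 0.0], [-0.0, -0.0, -1.0]]
wrist_force: [1.2, 0.1, -0.8]
grip_width: 0.0855
grasp_force: 0.0
```

>>> move_arm --commands '[{"dp":[0,0,0],"angular":[0,0,0.09]},{"dp":[0,0,0],"angular":[0,0,0.1]},{"dp":[0,0,0],"angular":[0,0,0.1]}]' --fingers -0.5

```text
clock: 22.0
tool_pos: [0.3819, -0.1992, 0.188]
ee_rot: [[1.0, 0.006, -0.0], [0.006, -1.0, 0.0], [-0.0, -0.0, -1.0]]
wrist_force: [-0.1, -0.1, 0.4]
grip_width: 0.0642
grasp_force: 0.0
```

```bash
python3 go.py .530 -.1755 .15 0
```

```text
t 22.0 pos [ 0.3819 -0.1992  0.188 ] head 0.36107691595480873 w 0.0641791383761013 gf 0.0 F [-0.1007 -0.0518  0.3645]
dp [ 1.8534 -0.2845  0.4744] ang [-0.0001  0.0001  0.004 ]
```

>>> move_arm --commands '[{"dp":[0.4,-0.15,0.2],"angular":[0,0,0]},{"dp":[0.8,-0.28,0.47],"angular":[0,0,0]},{"dp":[1,-0.28,0.47],"angular":[0,0,0]},{"dp":[1,-0.28,0.47],"angular":[0,0,0]}]'

```text
clock: 22.4
tool_pos: [0.4635, -0.1764, 0.15]
ee_rot: [[1.0, 0.007, 0.0], [0.007, -1.0, -0.0], [0.0, 0.0, -1.0]]
wrist_force: [-0.6, -0.1, -0.5]
grip_width: 0.0639
grasp_force: 0.0
```

>>> move_arm --commands '[{"dp":[0.3,0,0],"angular":[0,0,0]},{"dp":[0.6,0,0],"angular":[0,0,0]},{"dp":[0.85,0,0],"angular":[0,0,0]},{"dp":[0.85,0,0],"angular":[0,0,0]},{"dp":[0.85,0,0],"angular":[0,0,0]}]'

```text
clock: 22.9
tool_pos: [0.5288, -0.1764, 0.1505]
ee_rot: [[1.0, 0.005, -0.001], [0.005, -1.0, 0.0], [-0.001, -0.0, -1.0]]
wrist_force: [0.0, -0.7, -1.1]
grip_width: 0.0642
grasp_force: 0.0
```

```bash
python3 go.py .530 -.1755 .06 0;python3 - <<'E'
from h import *;from bench import env
c=cam(env,"side");cv2.imwrite("pics/s3.png",cv2.resize(c["frame"][100:350,170:430],None,fx=2.4,fy=2.4,interpolation=cv2.INTER_CUBIC))
E
```

```text
t 22.9 pos [ 0.5288 -0.1764  0.1505] head 0.26849602010367773 w 0.06419610776236159 gf 0.0 F [ 0.0448 -0.7311 -1.0601]
dp [ 0.016  -0.011   1.1314] ang [-0.0001  0.0008  0.003 ]
```

View pics/s3.png

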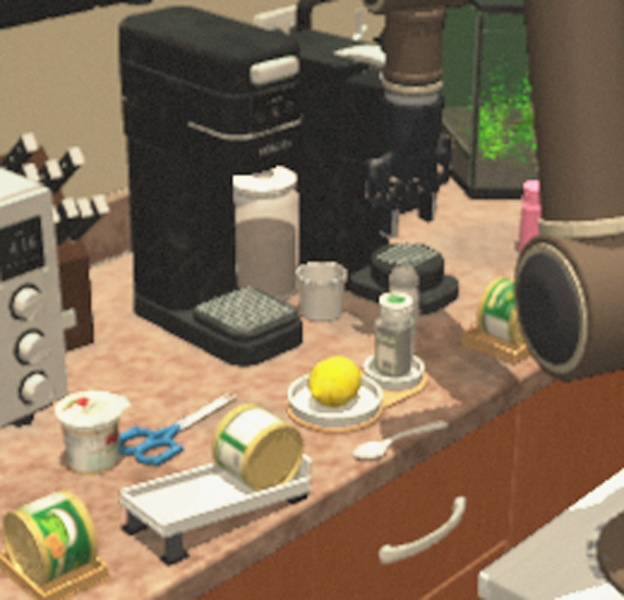

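>>> move_arm --commands '[{"dp":[0.02,0,0.25],"angular":[0,0,0]},{"dp":[0.02,0,0.5],"angular":[0,0,0]},{"dp":[0.02,0,0.75],"angular":[0,0,0]},{"dp":[0.02,0,1],"angular":[0,0,0]},{"dp":[0.02,0,1],"angular":[0,0,0]}]'

```text
clock: 23.45
tool_pos: [0.5273, -0.1752, 0.0677]
ee_rot: [[1.0, 0.004, -0.007], [0.004, -1.0, 0.003], [-0.007, -0.003, -1.0]]
wrist_force: [0.0, -0.5, -0.3]
grip_width: 0.0642
grasp_force: 0.0
```

>>> move_arm --commands '[{"dp":[0,0,0.06],"angular":[0,0,0]},{"dp":[0,0,0.13],"angular":[0,0,0]},{"dp":[0,0,0.13],"angular":[0,0,0]}]'

```text
clock: 23.75
tool_pos: [0.5314, -0.1764, 0.0603]
ee_rot: [[1.0, 0.004, 0.0], [0.004, -1.0, -0.0], [0.0, 0.0, -1.0]]
wrist_force: [-0.5, 0.5, 0.6]
grip_width: 0.0644
grasp_force: 0.0
```

>>> move_arm --commands '[{"dp":[0,0,0],"angular":[0,0,0]},{"dp":[0,0,0],"angular":[0,0,0]},{"dp":[0,0,0],"angular":[0,0,0]},{"dp":[0,0,0],"angular":[0,0,0]},{"dp":[0,0,0],"angular":[0,0,0]}]' --fingers 1 --newtons 30

```text
clock: 24.25
tool_pos: [0.5321, -0.1764, 0.061]
ee_rot: [[1.0, 0.004, 0.001], [0.004, -1.0, -0.0], [0.001, 0.0, -1.0]]
wrist_force: [-0.6, 1.4, 6.7]
grip_width: 0.0347
grasp_force: 30.0
```

```bash
python3 go.py .4145 -.328 .15 0;python3 - <<'E'
from h import *;from bench import env
for n in("side","top"):
    c=cam(env,n);cv2.imwrite(f"pics/{n}4.png",c["frame"])
E
```

```text
t 24.25 pos [ 0.5321 -0.1764  0.061 ] head 0.21722365241481661 w 0.03469815550002575 gf 29.969503485626774 F [-0.559   1.3984  6.6753]
dp [-1.4757  1.8901 -1.1141] ang [ 0.0001 -0.0007  0.0024]
```

```bash
python3 - <<'E'
import cv2,numpy as np
s=cv2.imread("pics/side4.png");t=cv2.imread("pics/top4.png")
a=cv2.resize(s[180:250,305:375],(500,500),interpolation=cv2.INTER_CUBIC)
b=cv2.resize(t[180:270,340:394],(300,500),interpolation=cv2.INTER_CUBIC)
cv2.imwrite("pics/s5.png",np.hstack([a,b]))
E
```

```text
(no output)
```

View pics/s5.png

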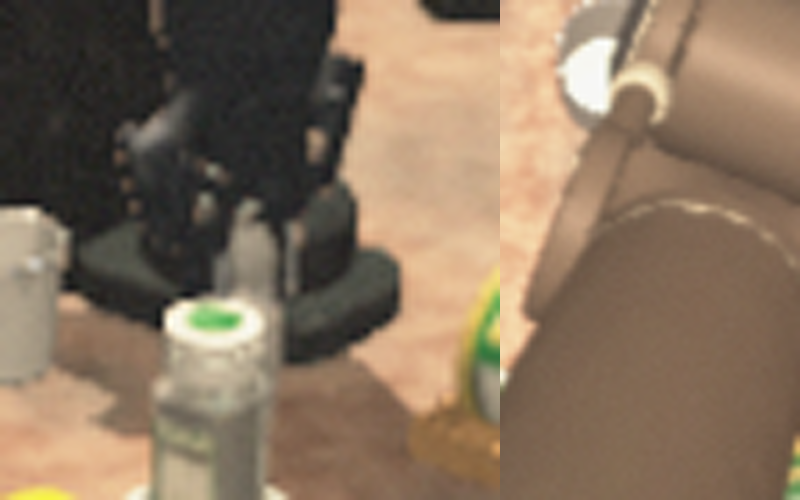

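```bash
python3 - <<'E'
from h import *;from bench import env
c=cam(env,"side")
def proj(p):
    q=c["rotation"].T@(np.array(p)-c["origin"]);K=c["camera_matrix"];return K[0,0]*q[0]/-q[2]+K[0,2],-K[1,1]*q[1]/-q[2]+K[1,2]
for x in(.532,.52,.51):
    u,v=proj((x,-.1764,.09));print(x,u,v,"crop",(u-305)*7.14,(v-180)*7.14)
for y in(-.1764+.0245,-.1764-.0245):
    u,v=proj((.532,y,.047));print("finger",(u-305)*7.14,(v-180)*7.14)
print(env.observe()["grip_width"],[plane(c,(337.8,210.5),.09)])
E
```

```text
0.532 339.0019081005038 211.9738410467369 crop 242.773623837597 228.2932250737015
0.52 342.0675438607348 213.13796863574152 crop 264.66226316564655 236.6050960591944
0.51 344.6410132665084 214.1152036920336 crop 283.03683472287014 243.5825543611198
finger 201.88700774620546 339.07798593978276
finger 277.07031039193714 302.70258914120984
0.03494878692753725 [array([ 0.5415, -0.182 ,  0.09  ])]
```

>>> move_arm --commands '[{"dp":[0,0,-0.1],"angular":[0,0,0]},{"dp":[0,0,-0.2],"angular":[0,0,0]},{"dp":[0,0,-0.3],"angular":[0,0,0]},{"dp":[0,0,-0.4],"angular":[0,0,0]},{"dp":[0,0,-0.4],"angular":[0,0,0]}]'

```text
clock: 24.9
tool_pos: [0.5327, -0.1768, 0.0938]
ee_rot: [[1.0, 0.004, 0.003], [0.004, -1.0, -0.001], [0.003, 0.001, -1.0]]
wrist_force: [0.5, -0.7, -0.9]
grip_width: 0.0346
grasp_force: 29.7
```

```bash
python3 - <<'E'
from h import *;from bench import env
o=cv2.imread("pics/side4.png")
c=cam(env,"side");n=c["frame"];cv2.imwrite("pics/side5.png",n)
# compare shaker column motion: phase-correlate patch around dome, and base patch change
def match(x0,y0,x1,y1):
    T=o[y0:y1,x0:x1];S=n[y0-12:y1+12,x0-12:x1+12];r=cv2.matchTemplate(S,T,cv2.TM_CCOEFF_NORMED);_,m,_,p=cv2.minMaxLoc(r);return (p[0]-12,p[1]-12,m)
print("dome+body",match(337,208,345,222),"finger",match(322,195,334,212),"right finger",match(344,205,350,220))
s=env.observe();print(s["wrist_force"],s["grip_width"],s["grasp_force"],s["tool_pos"],s["ft_torque"])
E
```

```text
dome+body (0, -10, 0.9510294795036316) finger (0, -10, 0.8558926582336426) right finger (-6, 12, 0.5892400145530701)
[ 1.1913 -0.5962 -0.3249] 0.034374570682198104 29.657938279851805 [ 0.5322 -0.1766  0.0931] [-0.0191  0.0243  0.0256]
```

>>> move_arm --commands '[{"dp":[0,0,-0.3],"angular":[0,0,0]},{"dp":[-0.2,0,-0.7],"angular":[0,0,0]},{"dp":[-0.6,0,-1],"angular":[0,0,0]},{"dp":[-1,0,-1],"angular":[0,0,0]}]'

```text
clock: 25.35
tool_pos: [0.4536, -0.1779, 0.1757]
ee_rot: [[1.0, 0.005, 0.007], [0.005, -1.0, -0.004], [0.007, 0.004, -1.0]]
wrist_force: [0.4, 0.4, -0.9]
grip_width: 0.0344
grasp_force: 29.8
```

>>> move_arm --commands '[{"dp":[-0.2,0.3,0],"angular":[0,0,-0.09]},{"dp":[-0.47,0.6,0],"angular":[0,0,-0.18]},{"dp":[-0.47,1,0],"angular":[0,0,-0.27]},{"dp":[-0.47,1,0],"angular":[0,0,-0.36]},{"dp":[-0.47,1,0],"angular":[0,0,-0.45]}]'

```text
clock: 25.85
tool_pos: [0.4137, -0.2577, 0.1719]
ee_rot: [[0.755, 0.655, -0.0], [0.655, -0.755, 0.0], [-0.0, -0.0, -1.0]]
wrist_force: [-0.3, 0.0, -1.0]
grip_width: 0.0349
grasp_force: 29.9
```

>>> move_arm --commands '[{"dp":[0,0,0],"angular":[0,0,-0.09]},{"dp":[0,0,0],"angular":[0,0,-0.18]},{"dp":[0,0,0],"angular":[0,0,-0.27]},{"dp":[0,0,0],"angular":[0,0,-0.36]},{"dp":[0,0,0],"angular":[0,0,-0.45]}]'

```text
clock: 26.35
tool_pos: [0.4138, -0.2565, 0.1716]
ee_rot: [[0.147, 0.989, -0.001], [0.989, -0.147, 0.001], [0.0, -0.001, -1.0]]
wrist_force: [0.5, -0.4, -1.9]
grip_width: 0.0346
grasp_force: 29.9
```

>>> move_arm --commands '[{"dp":[0,0,0],"angular":[0,0,-0.09]},{"dp":[0,0,0],"angular":[0,0,-0.1]},{"dp":[0,0,0],"angular":[0,0,-0.1]}]'

```text
clock: 26.65
tool_pos: [0.4139, -0.2566, 0.1718]
ee_rot: [[-0.001, 1.0, -0.0], [1.0, 0.001, 0.0], [0.0, -0.0, -1.0]]
wrist_force: [-0.2, -0.2, -0.9]
grip_width: 0.0345
grasp_force: 29.9
```

```bash
python3 go.py .4145 -.328 .066 90.5
```

```text
t 26.65 pos [ 0.4139 -0.2566  0.1718] head 90.07736917352379 w 0.03446383031645698 gf 29.871953344118083 F [-0.1731 -0.2248 -0.8714]
dp [-0.893   0.0065  1.3223] ang [-0.0003 -0.0002 -0.0047]
```

>>> move_arm --commands '[{"dp":[-0.4,0,0],"angular":[0,0,0]},{"dp":[-0.89,0,0],"angular":[0,0,0]},{"dp":[-0.89,0,0.3],"angular":[0,0,0]},{"dp":[-0.89,0,0.7],"angular":[0,0,0]},{"dp":[-0.89,0,0.9],"angular":[0,0,0]}]'

```text
clock: 27.15
tool_pos: [0.4129, -0.3271, 0.0976]
ee_rot: [[-0.0, 1.0, -0.003], [1.0, 0.0, 0.003], [0.003, -0.003, -1.0]]
wrist_force: [-0.8, 0.6, -1.1]
grip_width: 0.0348
grasp_force: 29.9
```

>>> move_arm --commands '[{"dp":[0,0,0.1],"angular":[0,0,0]},{"dp":[0,0,0.2],"angular":[0,0,0]},{"dp":[0,0,0.3],"angular":[0,0,0]},{"dp":[0,0,0.4],"angular":[0,0,0]},{"dp":[0,0,0.4],"angular":[0,0,0]}]'

```text
clock: 27.65
tool_pos: [0.4141, -0.3275, 0.0674]
ee_rot: [[-0.004, 1.0, -0.001], [1.0, 0.004, 0.001], [0.001, -0.001, -1.0]]
wrist_force: [-0.0, -0.4, -1.0]
grip_width: 0.0345
grasp_force: 29.9
```

```bash
python3 go.py .4145 -.328 .065 90.5
```

```text
t 27.65 pos [ 0.4141 -0.3275  0.0674] head 90.21491042548199 w 0.03453880322964963 gf 29.876527580054244 F [-0.0127 -0.3515 -1.0262]
dp [-0.0063  0.0052  0.0297] ang [-0.0006 -0.0006 -0.0032]
```

>>> move_arm --commands '[{"dp":[0,0,0.015],"angular":[0,0,0]},{"dp":[0,0,0.03],"angular":[0,0,0]},{"dp":[0,0,0.04],"angular":[0,0,0]},{"dp":[0,0,0.04],"angular":[0,0,0]}]'

```text
clock: 28.05
tool_pos: [0.4146, -0.3281, 0.0651]
ee_rot: [[-0.004, 1.0, 0.0], [1.0, 0.004, -0.0], [-0.0, 0.0, -1.0]]
wrist_force: [-0.2, 1.0, -0.5]
grip_width: 0.0347
grasp_force: 29.9
```

>>> move_arm --commands '[{"dp":[0,0,0],"angular":[0,0,0]},{"dp":[0,0,0],"angular":[0,0,0]},{"dp":[0,0,0],"angular":[0,0,0]},{"dp":[0,0,0],"angular":[0,0,0]},{"dp":[0,0,0],"angular":[0,0,0]}]' --fingers -1

```text
clock: 28.55
tool_pos: [0.4145, -0.328, 0.0649]
ee_rot: [[-0.004, 1.0, 0.0], [1.0, 0.004, -0.0], [-0.0, 0.0, -1.0]]
wrist_force: [0.5, 0.8, -0.2]
grip_width: 0.0855
grasp_force: 0.0
```

>>> move_arm --commands '[{"dp":[0,0,-0.3],"angular":[0,0,0]},{"dp":[0,0,-0.7],"angular":[0,0,0]},{"dp":[0,0,-1],"angular":[0,0,0]}]'

```text
clock: 28.85
tool_pos: [0.4147, -0.3282, 0.1462]
ee_rot: [[-0.004, 1.0, 0.001], [1.0, 0.004, -0.001], [-0.001, 0.001, -1.0]]
wrist_force: [0.3, -0.8, 0.2]
grip_width: 0.0853
grasp_force: 0.0
```

>>> move_arm --commands '[{"dp":[0.2,0,-0.4],"angular":[0,0,0]},{"dp":[0.6,0,-0.5],"angular":[0,0,0]},{"dp":[1,0,-0.5],"angular":[0,0,0]}]'

```text
clock: 29.15
tool_pos: [0.4156, -0.2486, 0.1874]
ee_rot: [[-0.002, 1.0, 0.005], [1.0, 0.002, -0.003], [-0.003, 0.005, -1.0]]
wrist_force: [-0.1, 1.0, -0.4]
grip_width: 0.0857
grasp_force: 0.0
```

```bash
python3 go.py .442 .438 .15 174.5
```

```text
t 29.15 pos [ 0.4156 -0.2486  0.1874] head 90.12805090602762 w 0.08573106924387491 gf 0.0 F [-0.1084  0.9713 -0.3962]
dp [8.583  0.3474 0.4429] ang [ 0.0009  0.0037 -0.9375]
```

>>> move_arm --commands '[{"dp":[0.4,0,0],"angular":[0,0,0]},{"dp":[0.8,0,0],"angular":[0,0,0]},{"dp":[1,0,0],"angular":[0,0,0]}]'

```text
clock: 29.45
tool_pos: [0.4131, -0.1657, 0.1847]
ee_rot: [[-0.005, 1.0, -0.001], [1.0, 0.005, 0.001], [0.001, -0.001, -1.0]]
wrist_force: [0.2, 0.1, 0.3]
grip_width: 0.0855
grasp_force: 0.0
```

>>> move_arm --commands '[{"dp":[0.4,0,0],"angular":[0,0,0]},{"dp":[0.8,0,0],"angular":[0,0,0]},{"dp":[1,0,0],"angular":[0,0,0]}]'

```text
clock: 29.75
tool_pos: [0.4129, -0.0859, 0.1847]
ee_rot: [[-0.005, 1.0, -0.001], [1.0, 0.005, 0.001], [0.001, -0.001, -1.0]]
wrist_force: [-0.3, 0.7, 0.6]
grip_width: 0.0855
grasp_force: 0.0
```

>>> move_arm --commands '[{"dp":[0.4,0,0],"angular":[0,0,0]},{"dp":[0.8,0,0],"angular":[0,0,0]},{"dp":[1,0,0],"angular":[0,0,0]}]'

```text
clock: 30.05
tool_pos: [0.4128, -0.006, 0.1849]
ee_rot: [[-0.005, 1.0, -0.0], [1.0, 0.005, 0.001], [0.001, -0.0, -1.0]]
wrist_force: [-0.1, 0.1, 0.1]
grip_width: 0.0854
grasp_force: 0.0
```

>>> move_arm --commands '[{"dp":[0.4,0,0],"angular":[0,0,0]},{"dp":[0.8,0,0],"angular":[0,0,0]},{"dp":[1,0,0],"angular":[0,0,0]}]'

```text
clock: 30.35
tool_pos: [0.4127, 0.074, 0.185]
ee_rot: [[-0.005, 1.0, 0.0], [1.0, 0.005, 0.001], [0.001, 0.0, -1.0]]
wrist_force: [0.2, -0.7, 0.4]
grip_width: 0.0853
grasp_force: 0.0
```

>>> move_arm --commands '[{"dp":[0.4,0,0],"angular":[0,0,0]},{"dp":[0.8,0,0],"angular":[0,0,0]},{"dp":[1,0,0],"angular":[0,0,0]}]'

```text
clock: 30.65
tool_pos: [0.4125, 0.154, 0.1851]
ee_rot: [[-0.005, 1.0, 0.001], [1.0, 0.005, 0.001], [0.001, 0.001, -1.0]]
wrist_force: [0.2, 0.2, -0.5]
grip_width: 0.0854
grasp_force: 0.0
```

>>> move_arm --commands '[{"dp":[0.4,0,0],"angular":[0,0,0]},{"dp":[0.8,0,0],"angular":[0,0,0]},{"dp":[1,0,0],"angular":[0,0,0]}]'

```text
clock: 30.95
tool_pos: [0.4123, 0.2342, 0.1851]
ee_rot: [[-0.005, 1.0, 0.001], [1.0, 0.005, 0.001], [0.001, 0.001, -1.0]]
wrist_force: [-0.3, -0.4, -0.3]
grip_width: 0.0856
grasp_force: 0.0
```

>>> move_arm --commands '[{"dp":[0.4,0,0],"angular":[0,0,0]},{"dp":[0.8,0,0],"angular":[0,0,0]},{"dp":[1,0,0],"angular":[0,0,0]}]'

```text
clock: 31.25
tool_pos: [0.412, 0.3141, 0.1851]
ee_rot: [[-0.005, 1.0, 0.001], [1.0, 0.005, 0.001], [0.001, 0.001, -1.0]]
wrist_force: [0.5, 0.2, 0.1]
grip_width: 0.0854
grasp_force: 0.0
```

>>> move_arm --commands '[{"dp":[0.4,0.1,0],"angular":[0,0,-0.09]},{"dp":[0.8,0.3,0],"angular":[0,0,-0.18]},{"dp":[1,0.3,0],"angular":[0,0,-0.27]},{"dp":[1,0.3,0],"angular":[0,0,-0.36]},{"dp":[1,0.3,0],"angular":[0,0,-0.45]}]'

```text
clock: 31.75
tool_pos: [0.4356, 0.3922, 0.1845]
ee_rot: [[-0.657, 0.753, -0.001], [0.753, 0.657, -0.001], [-0.0, -0.001, -1.0]]
wrist_force: [0.1, -1.1, 0.3]
grip_width: 0.0853
grasp_force: 0.0
```

>>> move_arm --commands '[{"dp":[0,0,0],"angular":[0,0,-0.09]},{"dp":[0,0,0],"angular":[0,0,-0.18]},{"dp":[0,0,0],"angular":[0,0,-0.27]},{"dp":[0,0,0],"angular":[0,0,-0.36]},{"dp":[0,0,0],"angular":[0,0,-0.45]}]'

```text
clock: 32.25
tool_pos: [0.4357, 0.3914, 0.1846]
ee_rot: [[-0.989, 0.147, -0.0], [0.147, 0.989, -0.001], [0.0, -0.001, -1.0]]
wrist_force: [0.8, 0.3, -1.0]
grip_width: 0.0857
grasp_force: 0.0
```

```bash
python3 go.py .443 .438 .13 174.3; python3 - <<'E'
from h import *;from bench import env
for n in("side","top"):
    c=cam(env,n);cv2.imwrite(f"pics/{n}6.png",c["frame"])
t=c;f=c["frame"]
# rough check of shaker/tin/jar blobs in clear top view
h=cv2.cvtColor(f,cv2.COLOR_BGR2HSV);m=cv2.inRange(h,(35,120,60),(85,255,255))
n,l,st,ce=cv2.connectedComponentsWithStats(m)
for i in range(1,n):
    if st[i,4]>8 and ce[i][0]<520:print(st[i],ce[i],plane(t,ce[i],.11)[:2])
E
```

```text
t 32.25 pos [0.4357 0.3914 0.1846] head 171.54574647203717 w 0.08566179841890324 gf 0.0 F [ 0.7714  0.2879 -1.0094]
dp [-0.0054  0.59    0.6824] ang [-0.0006 -0.0002 -0.0306]
[410 263   5   7  18] [412.5556 267.1667] [ 0.4132 -0.2671]
[394 267  16  10  51] [402.6863 272.5686] [ 0.399  -0.2409]
```

>>> move_arm --commands '[{"dp":[0,0.3,0],"angular":[0,0,-0.03]},{"dp":[0,0.59,0.3],"angular":[0,0,-0.03]},{"dp":[0,0.59,0.68],"angular":[0,0,-0.03]},{"dp":[0,0.59,0.68],"angular":[0,0,-0.03]},{"dp":[0,0.59,0.68],"angular":[0,0,-0.03]}]'

```text
clock: 32.85
tool_pos: [0.4422, 0.4378, 0.1297]
ee_rot: [[-0.994, 0.108, -0.002], [0.108, 0.994, -0.002], [0.002, -0.002, -1.0]]
wrist_force: [0.7, 0.6, 0.5]
grip_width: 0.0851
grasp_force: 0.0
```

```bash
python3 go.py .443 .438 .041 174.3
```

```text
t 32.85 pos [0.4422 0.4378 0.1297] head 173.81971289565578 w 0.08513162069647645 gf 0.0 F [0.7173 0.6291 0.5156]
dp [-0.0116  0.0057  1.1081] ang [-0.0015 -0.0012 -0.0053]
```

>>> move_arm --commands '[{"dp":[0,0,0.25],"angular":[0,0,0]},{"dp":[0,0,0.5],"angular":[0,0,0]},{"dp":[0,0,0.75],"angular":[0,0,0]},{"dp":[0,0,1],"angular":[0,0,0]},{"dp":[0,0,1],"angular":[0,0,0]}]'

```text
clock: 33.35
tool_pos: [0.442, 0.4374, 0.0495]
ee_rot: [[-0.994, 0.107, -0.003], [0.107, 0.994, -0.002], [0.002, -0.003, -1.0]]
wrist_force: [-0.1, -0.6, -1.0]
grip_width: 0.0856
grasp_force: 0.0
```

>>> move_arm --commands '[{"dp":[0,0,0.05],"angular":[0,0,0]},{"dp":[0,0,0.1],"angular":[0,0,0]},{"dp":[0,0,0.1],"angular":[0,0,0]}]'

```text
clock: 33.65
tool_pos: [0.4435, 0.4392, 0.0435]
ee_rot: [[-0.994, 0.106, 0.001], [0.106, 0.994, 0.001], [-0.001, 0.001, -1.0]]
wrist_force: [-0.2, 0.5, 0.6]
grip_width: 0.0854
grasp_force: 0.0
```

>>> move_arm --commands '[{"dp":[0,0,0],"angular":[0,0,0]},{"dp":[0,0,0],"angular":[0,0,0]},{"dp":[0,0,0],"angular":[0,0,0]},{"dp":[0,0,0],"angular":[0,0,0]},{"dp":[0,0,0],"angular":[0,0,0]}]' --fingers 1 --newtons 50

```text
clock: 34.15
tool_pos: [0.4434, 0.4393, 0.0433]
ee_rot: [[-0.994, 0.106, 0.001], [0.106, 0.994, 0.001], [-0.001, 0.001, -1.0]]
wrist_force: [-0.1, -0.4, 4.5]
grip_width: 0.0578
grasp_force: 54.2
```

```bash
python3 go.py .4042 .292 .15 85.1
```

```text
t 34.15 pos [0.4434 0.4393 0.0433] head 173.9186590835622 w 0.05778654264940251 gf 54.20001983642578 F [-0.0644 -0.3956  4.4709]
dp [ 0.2913 -1.8814 -1.3355] ang [ 0.001  -0.      0.9869]
```

>>> move_arm --commands '[{"dp":[0,0,-0.2],"angular":[0,0,0]},{"dp":[0,0,-0.5],"angular":[0,0,0]},{"dp":[0,0,-0.8],"angular":[0,0,0]},{"dp":[0,0,-1],"angular":[0,0,0]}]'

```text
clock: 34.55
tool_pos: [0.4431, 0.439, 0.1242]
ee_rot: [[-0.994, 0.106, 0.001], [0.106, 0.994, 0.001], [-0.001, 0.001, -1.0]]
wrist_force: [0.7, -0.0, -2.7]
grip_width: 0.0576
grasp_force: 54.0
```

>>> move_arm --commands '[{"dp":[0,0,-0.3],"angular":[0,0,0.09]},{"dp":[0.1,-0.3,-0.6],"angular":[0,0,0.18]},{"dp":[0.3,-0.7,-0.6],"angular":[0,0,0.27]},{"dp":[0.3,-1,-0.6],"angular":[0,0,0.36]},{"dp":[0.3,-1,-0.6],"angular":[0,0,0.45]}]'

```text
clock: 35.05
tool_pos: [0.4084, 0.3584, 0.1699]
ee_rot: [[-0.682, 0.731, -0.003], [0.731, 0.682, -0.003], [-0.0, -0.005, -1.0]]
wrist_force: [0.3, 0.3, -2.5]
grip_width: 0.0579
grasp_force: 54.5
```

>>> move_arm --commands '[{"dp":[0,0,0],"angular":[0,0,0.09]},{"dp":[0,0,0],"angular":[0,0,0.18]},{"dp":[0,0,0],"angular":[0,0,0.27]},{"dp":[0,0,0],"angular":[0,0,0.36]},{"dp":[0,0,0],"angular":[0,0,0.45]}]'

```text
clock: 35.55
tool_pos: [0.4099, 0.3613, 0.1703]
ee_rot: [[-0.045, 0.999, -0.001], [0.999, 0.045, -0.001], [-0.001, -0.001, -1.0]]
wrist_force: [0.1, 0.7, -1.8]
grip_width: 0.0576
grasp_force: 54.4
```

>>> move_arm --commands '[{"dp":[0,0,0],"angular":[0,0,0.087]},{"dp":[0,0,0],"angular":[0,0,0.087]},{"dp":[0,0,0],"angular":[0,0,0.087]}]'

```text
clock: 35.85
tool_pos: [0.4102, 0.3615, 0.1704]
ee_rot: [[0.083, 0.997, -0.001], [0.997, -0.083, -0.0], [-0.0, -0.001, -1.0]]
wrist_force: [-0.2, -0.5, -1.4]
grip_width: 0.0573
grasp_force: 54.4
```

```bash
python3 go.py .4035 .292 .13 85.1;python3 - <<'E'
from h import *;from bench import env
c=cam(env,"side");cv2.imwrite("pics/side7.png",c["frame"])
# rack white / front tin gold face check
f=c["frame"]
print(f.shape)
E
```

```text
t 35.85 pos [0.4102 0.3615 0.1704] head 85.25194410695067 w 0.05725205832938429 gf 54.42647337913513 F [-0.2368 -0.4845 -1.403 ]
dp [-0.8728 -0.0114  0.505 ] ang [-0.0003  0.0003  0.0017]
(480, 640, 3)
```

>>> move_arm --commands '[{"dp":[-0.4,0,0],"angular":[0,0,0]},{"dp":[-0.87,-0.01,0],"angular":[0,0,0]},{"dp":[-0.87,-0.01,0.2],"angular":[0,0,0]},{"dp":[-0.87,-0.01,0.5],"angular":[0,0,0]},{"dp":[-0.87,-0.01,0.5],"angular":[0,0,0]}]'

```text
clock: 36.4
tool_pos: [0.4012, 0.2906, 0.1278]
ee_rot: [[0.085, 0.996, -0.006], [0.996, -0.085, -0.004], [-0.004, -0.006, -1.0]]
wrist_force: [-0.3, 0.2, -2.6]
grip_width: 0.0576
grasp_force: 54.4
```

>>> move_arm --commands '[{"dp":[0,0,0.15],"angular":[0,0,0]},{"dp":[0,0,0.3],"angular":[0,0,0]},{"dp":[0,0,0.45],"angular":[0,0,0]},{"dp":[0,0,0.55],"angular":[0,0,0]},{"dp":[0,0,0.55],"angular":[0,0,0]}]'

```text
clock: 36.9
tool_pos: [0.4026, 0.2919, 0.0849]
ee_rot: [[0.085, 0.996, -0.003], [0.996, -0.085, -0.002], [-0.002, -0.003, -1.0]]
wrist_force: [0.1, -0.5, -3.0]
grip_width: 0.0572
grasp_force: 54.5
```

```bash
python3 go.py .4035 .292 .071 85.1;python3 - <<'E'
from h import *;from bench import env
c=cam(env,"side");f=c["frame"]
cv2.imwrite("pics/last.png",np.hstack([cv2.resize(f[210:330,180:310],(433,400),interpolation=cv2.INTER_CUBIC),cv2.resize(f[190:270,300:420],(360,240),interpolation=cv2.INTER_CUBIC).repeat(1,0) if 0 else cv2.resize(f[170:290,310:420],(367,400),interpolation=cv2.INTER_CUBIC)]))
E
```

```text
t 36.9 pos [0.4026 0.2919 0.0849] head 85.1090822738194 w 0.05719677984786011 gf 54.479942321777344 F [ 0.1084 -0.4604 -2.9611]
dp [0.0022 0.011  0.1734] ang [-0.0017  0.0013  0.0001]
```

View pics/last.png

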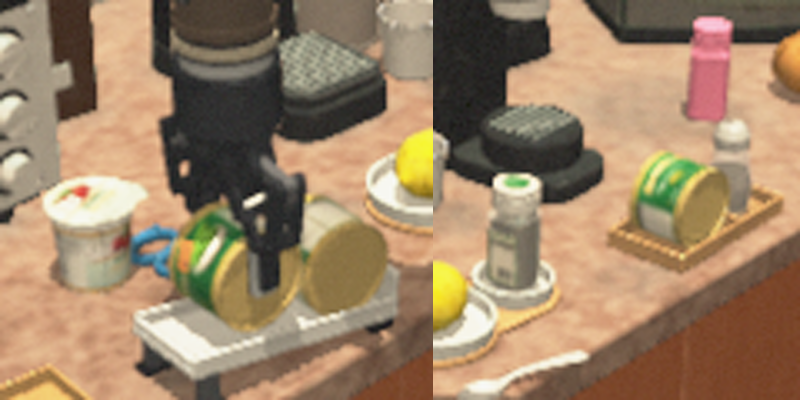

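>>> move_arm --commands '[{"dp":[0,0,0.05],"angular":[0,0,0]},{"dp":[0,0,0.1],"angular":[0,0,0]},{"dp":[0,0,0.15],"angular":[0,0,0]},{"dp":[0,0,0.15],"angular":[0,0,0]},{"dp":[0,0,0.15],"angular":[0,0,0]}]'

```text
clock: 37.45
tool_pos: [0.4038, 0.2925, 0.0744]
ee_rot: [[0.086, 0.996, -0.0], [0.996, -0.086, -0.0], [-0.0, -0.0, -1.0]]
wrist_force: [-0.0, 0.5, -2.6]
grip_width: 0.0576
grasp_force: 54.5
```

>>> move_arm --commands '[{"dp":[0,0,0.015],"angular":[0,0,0]},{"dp":[0,0,0.015],"angular":[0,0,0]},{"dp":[0,0,0.015],"angular":[0,0,0]}]'

```text
clock: 37.75
tool_pos: [0.4039, 0.2925, 0.0733]
ee_rot: [[0.086, 0.996, 0.0], [0.996, -0.086, 0.0], [0.0, 0.0, -1.0]]
wrist_force: [0.6, -0.1, -2.2]
grip_width: 0.0571
grasp_force: 54.5
```

>>> move_arm --commands '[{"dp":[0,0,0.015],"angular":[0,0,0]},{"dp":[0,0,0.015],"angular":[0,0,0]},{"dp":[0,0,0.015],"angular":[0,0,0]}]'

```text
clock: 38.05
tool_pos: [0.4038, 0.2925, 0.072]
ee_rot: [[0.086, 0.996, -0.0], [0.996, -0.086, -0.0], [-0.0, -0.0, -1.0]]
wrist_force: [-0.4, -0.2, -2.0]
grip_width: 0.0573
grasp_force: 54.5
```

>>> move_arm --commands '[{"dp":[0,0,0.012],"angular":[0,0,0]},{"dp":[0,0,0.012],"angular":[0,0,0]},{"dp":[0,0,0.012],"angular":[0,0,0]}]'

```text
clock: 38.35
tool_pos: [0.4038, 0.2925, 0.0711]
ee_rot: [[0.086, 0.996, -0.0], [0.996, -0.086, -0.0], [-0.0, -0.0, -1.0]]
wrist_force: [-1.0, -0.1, -2.3]
grip_width: 0.057
grasp_force: 54.5
```

>>> move_arm --commands '[{"dp":[0,0,0.012],"angular":[0,0,0]},{"dp":[0,0,0.012],"angular":[0,0,0]},{"dp":[0,0,0.012],"angular":[0,0,0]}]'

```text
clock: 38.65
tool_pos: [0.4039, 0.2926, 0.0707]
ee_rot: [[0.086, 0.996, 0.0], [0.996, -0.086, 0.0], [0.0, 0.0, -1.0]]
wrist_force: [-2.0, -1.4, 3.8]
grip_width: 0.0577
grasp_force: 55.0
```

>>> move_arm --commands '[{"dp":[0,0,0],"angular":[0,0,0]},{"dp":[0,0,0],"angular":[0,0,0]},{"dp":[0,0,0],"angular":[0,0,0]},{"dp":[0,0,0],"angular":[0,0,0]},{"dp":[0,0,0],"angular":[0,0,0]}]' --fingers -1

```text
clock: 39.15
tool_pos: [0.4038, 0.2925, 0.0701]
ee_rot: [[0.086, 0.996, 0.0], [0.996, -0.086, 0.0], [0.0, 0.0, -1.0]]
wrist_force: [0.6, 0.4, -1.1]
grip_width: 0.0852
grasp_force: 0.0
```

>>> move_arm --commands '[{"dp":[0,0,-0.2],"angular":[0,0,0]},{"dp":[0,0,-0.5],"angular":[0,0,0]},{"dp":[0,0,-0.8],"angular":[0,0,0]},{"dp":[0,0,-1],"angular":[0,0,0]}]'

```text
clock: 39.55
tool_pos: [0.4045, 0.2929, 0.1517]
ee_rot: [[0.086, 0.996, 0.002], [0.996, -0.086, 0.001], [0.001, 0.002, -1.0]]
wrist_force: [0.4, -0.6, -0.6]
grip_width: 0.0857
grasp_force: 0.0
```

>>> move_arm --commands '[{"dp":[0,0,-0.3],"angular":[0,0,0]},{"dp":[0.3,0,-0.7],"angular":[0,0,0]},{"dp":[0.7,0,-1],"angular":[0,0,0]},{"dp":[1,0,-1],"angular":[0,0,0]}]'

```text
clock: 39.95
tool_pos: [0.4133, 0.3754, 0.2351]
ee_rot: [[0.086, 0.996, 0.008], [0.996, -0.086, 0.006], [0.007, 0.007, -1.0]]
wrist_force: [0.2, 0.3, 0.7]
grip_width: 0.0852
grasp_force: 0.0
```

>>> move_arm --commands '[{"dp":[0.4,0,0],"angular":[0,0,0]},{"dp":[0.8,0,0],"angular":[0,0,0]},{"dp":[1,0,0],"angular":[0,0,0]},{"dp":[1,0,0],"angular":[0,0,0]}]'

```text
clock: 40.35
tool_pos: [0.4174, 0.4539, 0.2299]
ee_rot: [[0.084, 0.997, 0.0], [0.997, -0.084, 0.001], [0.001, 0.0, -1.0]]
wrist_force: [0.0, -0.3, -0.5]
grip_width: 0.0856
grasp_force: 0.0
```

>>> move_arm --commands '[{"dp":[0.4,0,0],"angular":[0,0,0]},{"dp":[0.8,0,0],"angular":[0,0,0]},{"dp":[1,0,0],"angular":[0,0,0]},{"dp":[1,0,0],"angular":[0,0,0]},{"dp":[1,0,0],"angular":[0,0,0]}]'

```text
clock: 40.85
tool_pos: [0.4241, 0.5303, 0.2295]
ee_rot: [[0.086, 0.996, -0.001], [0.996, -0.086, -0.002], [-0.002, -0.001, -1.0]]
wrist_force: [-0.7, -0.0, -0.4]
grip_width: 0.0856
grasp_force: 0.0
```

```bash
python3 - <<'E'
from h import *;from bench import env
t=cam(env,"top");s=cam(env,"side");f=t["frame"]
cv2.imwrite("pics/topf.png",f);cv2.imwrite("pics/sidef.png",s["frame"])
o=cv2.imread("pics/side0.png")
# green/gold extents in top and in side
for n,img,roi in(("tops",f,(180,250,260,300)),("side tins now",s["frame"],(215,255,310,325)),("side tins before",o,(215,255,310,325))):
    c,m=blob(img,roi,(18,110,40),(90,255,255),3);print(n,cv2.boundingRect(c.reshape(-1,1,2)),cv2.contourArea(c.reshape(-1,1,2)))
# tin pair position: diff vs initial side image in rack area
d=cv2.absdiff(s["frame"],o)[255:330,215:310].max(2);print("diff px>60",(d>60).sum())
print(cv2.absdiff(f,cv2.imread("pics/top0.png"))[255:300,180:255].max(2).mean())
print(env.observe()["tool_pos"],env.observe()["clock"])
E
```

```text
tops (192, 261, 55, 12) 135.0
side tins now (233, 268, 63, 44) 1307.0
side tins before (233, 268, 64, 44) 1662.0
diff px>60 1281
43.70755555555556
[0.4243 0.53   0.2299] 40.95
```

```bash
python3 -c "
from bench import env
print(env.close_job())"
```

```text
the job is handed in; nothing more can be done
None
```

Both supper kits are made up, the rack holds two tins again, and I handed the job in at about 41 s of the 141 s; the hand-in gave no verdict, and the new tin's final position was checked only by comparing side-camera outlines, as my picture views were used up.

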